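# Make up, weigh and hang up a clamping kit

## Robot

A 6-joint arm with a two-finger parallel gripper is mounted at the origin on a cart in front of the work surface, level with it; the furniture and walls round the work are solid. World frame = base frame: x ahead of the robot, y to its left, z up, the work surface at z = 0. Lengths are in m, angles in degrees, forces in N, time in s.
With the tool pointing down it reaches from about 0.4 to 0.825 m from the base axis. Payload 7 kg.
Tool frame: the origin (TCP) lies between the finger pads; the fingertips stand 22 mm ahead of it and the grasp point (between the pads) lies 3 mm ahead of it; z points along the fingers, y is the line along which they close (so a half turn about z gives the same grasp; the last joint's range is limited). The gripper opens to 88 mm and grips with 3 to 60 N. Pads are 19 mm wide; open, the fingers measure 130 mm over their backs; the gripper's body (78 mm by 193 mm) begins 47 mm behind the grasp point.
Start: joints at [83.486, 20.546, 0.682, 0, -70.136, -16.507], TCP at [0.264, 0.621, 0.228] pointing down, gripper open.
Joint ranges: [-176.03, 176.03], [-82.01, 121.73], [-58.28, 71.71], [-173.87, 95.51], [-174.79, -0.11], [-173.66, 173.66]. Speed limits (degrees/s): [136.94, 136.94, 172.46, 180, 180, 180].

## Interface

Orientations are given as [roll, pitch, yaw] about the fixed x, y, z axes, in that order (R = Rz(yaw) Ry(pitch) Rx(roll)).
In Python, from plant import ctrl gives the robot as it stands.
- The arm moves only by the tool apply_moves, never from a script. Its argument "targets" is a list of rows, each an object with "travel": the shift along the tool's x, y, z in mm, a list of three; "roll": the turn about the tool's z in degrees; "jaw": the finger opening in mm, from 0 to 87.6. In form: [{"travel": [tx, ty, tz], "roll": roll, "jaw": jaw}, ...]. A call has 1 to 10 rows; each row shifts and turns the commanded pose from where the row before left it, along the tool's axes as they then stand; what a row does not reach is not made up. A row lasts 1/10 s, in which the tool goes at most 50 mm and 8.59 degrees, less where a joint would pass 70% of its speed; a pose out of reach is approached as far as the arm can. A call with a gripper value outside its range is refused whole. The fingers move at their own pace and stop on an object; the grip force is fixed at half the most. Time passes only in rows, so rows that do not move let the fingers close. It gives the time, the measured TCP pose, the force, the opening and the grip force at its end, in the units of the state.
- ctrl.get_obs(): the state, without advancing time (a new reading comes with each control period).
- ctrl.snapshot(name): name is "side" or "top"; returns the picture (384x512x3 uint8, red, green, blue); there is no depth.
- ctrl.calibration(name): a dict with "K" (3x3 intrinsics, pixels), "extrinsics" (4x4, takes a point from camera to world coordinates). Camera axes: x right, y down, z forward; pixel columns grow to the right and rows downward; lengths in m; the calibration is good to about 2 mm. A picture is of the moment at which its call begins. calibration takes no time and is no camera call.
- ctrl.close_job(): hands the job in; it is judged then, once.
The state is a dict: "clock": time; "joint_pos": joint angles; "qvel": joint speeds; "tau": joint torques, N m; "tool_pos": TCP position; "orientation": TCP orientation; "force": force on the tool from outside, world axes, zero at the start; "moment": the same for the moment, N m; "opening": finger opening in m; "gripper_force": force on a finger pad.
Only numpy, scipy, OpenCV 4.12 (cv2) and the standard library are available. Lean on these libraries where they do the work, as an engineer would, in place of code of your own. Each camera call takes 0.05 s, during which the arm holds its last target. There are 200 camera calls.

## Task

Put every V-block and stop plate lying on the bench into the parts basket, shared between its two ends so that it will hang about level, then hang the filled basket on the hook of the spring scale (the grey square column) and leave it hanging untouched until it has hung quite still for two seconds. Set it onto the sprung hook gently, so that the scale is never pushed down to its stop. Then take the basket off with the parts still in it and hang it on the rigid peg of the round dark post, and leave everything else on the bench where it is.

Things in the scene. Friction and masses are not known exactly. Their poses are not given: they have to be found in the camera images.
- basket: open aluminium parts basket, 0.25 kg, 220 (x) x 110 (y) x 45 mm high, walls and floor 3 mm; origin at the centre of its underside, z up. An 8 mm round bail arches over it in the y-z plane at x = 0, from the long walls up to the eye at z = 113 mm. Parts go in at either side of the bail, each side 103 mm long (x) inside. Alike both ways round (half turn).
- basket_eye (a point): the eye on top of the bail: a steel frame 40 mm wide (x), 10 mm thick (y), its window facing along y, 28 mm wide, from 121 mm over the basket's underside up to a roof like an upturned V. This point is the apex of the roof, 175 mm over the underside (the roof is 167 mm up at the window's sides). Axes as the basket's.
- basket_tab (a point): point to grasp in the black grip tab above the eye, 205 mm over the basket's underside; the tab is 22 (x) x 12 (y) mm, 178 to 228 mm up. Axes as the basket's: close the fingers along y.
- scale_seat (a point): top of the sprung hook's 10 mm rod at its seat (a slight saddle), 285 mm over the bench unloaded; moves with the hook. -x points along the rod to its free end, 35 mm off, where the tip turns up to 16 mm above the seat. Grey square column 34 x 44 mm, 349 mm high, front face 98 mm behind the seat (+x). A hung basket has its y along the rod.
- scale_hook (a joint): downward travel of the sprung hook in m: 0 unloaded, dips by about 6 mm for each newton hung on it (0.8 N of it goes into pretension), lightly damped, stop at 0.090; a full basket (up to about 0.95 kg) dips it up to 55 mm
- peg_seat (a point): top of the rigid peg's rod at its seat, 275 mm over the bench. Same rod, axes and distances as at scale_seat, but it does not move; the stand is a round dark post, 26 mm diameter, 290 mm high, its front 102 mm behind the seat (+x).
- v_block_a: steel V-block, 50 (x) x 40 (y) x 36 mm high, 0.15 kg; origin at the centre of its underside, solid, grasp across y; may be absent. Parts and basket start on a wooden board, 28 mm thick, along the bench's front edge (x = 0.38 to 0.51 m); behind its left half stands a wooden drawer box 98 mm high, front at x = 0.518 m, with handles out to 0.495 m at 44 to 53 mm
- v_block_b: as v_block_a (along the front edge of the board, left and right of the basket, runs a batten 9 mm wide and 12 mm high)
- stop_plate_a: steel stop plate with two holes, 40 (x) x 64 (y) x 12 mm high, 0.12 kg; origin at the centre of its underside, grasp across x; may be absent
- stop_plate_b: as stop_plate_a
- label_roll: roll of white labels standing on its flat side, 73 mm diameter, 40 mm high; origin at the centre of its underside; to be left alone
- ring_disc: black toothed disc, 68 mm diameter, 9 mm high, lying flat; to be left alone
- nut: M16 nut, 28 mm, 13 mm high; to be left alone
- spanner: open-ended spanner lying flat, 150 (x) x 25 x 8 mm; to be left alone
Mind the look-alikes: they are no part of the job. Leave any brown look-alike of the stop_plate_b alone.

How it is judged:
By the outcome, as a careful person would: the job done as asked, in the order asked, and still so for the second after the job is handed in, with the robot touching nothing.
Of v_block_a, v_block_b, stop_plate_a, stop_plate_b only 2 to 4 are there at a start; the rules pass over those that are not, and their reading is None.
At some moment in a run one of v_block_a, v_block_b, stop_plate_a, stop_plate_b may be knocked a few centimetres aside while the robot is not near it.
It also fails if it takes over 210 s, if anything falls off the work surface, if the arm or the gripper's body presses on something with over 40 N, if the wrist force passes 120 N, or if a joint passes its speed limit or range.

## Working session

There is one attempt and no reset: what is moved stays moved. The work goes in short steps, Python scripts to look and compute and a tool call to move; the robot and the scene stay as the last step left them, time stands still between calls to the robot, and variables do not carry over. Pictures are saved under pics/ and viewed, at most 14 in all, crops included, and the job is handed in when it is done.

Besides the shell and the picture viewer there is one more tool, called after "Request:" as name([rows], argument=value, ...), one row to a line, values as JSON. apply_moves: Moves the arm, as the interface text tells. Its arguments: {"type":"object","properties":{"targets":{"type":"array","items":{"type":"object","properties":{"travel":{"type":"array","items":{"type":"number"}},"roll":{"type":"number"},"jaw":{"type":"number"}}}}},"required":["targets"]}

```bash
ls; mkdir -p pics; python3 - <<'E'
from plant import ctrl
import cv2
for n in("side","top"):
    cv2.imwrite(f"pics/{n}0.png",cv2.resize(ctrl.snapshot(n)[:,:,::-1],(800,600),interpolation=cv2.INTER_CUBIC))
    c=ctrl.calibration(n);print(n,c["K"],c["extrinsics"])
print(ctrl.get_obs())
E
```

```text
pics
side [[416.35092605   0.         253.53800621]
 [  0.         416.35092605 193.28766198]
 [  0.           0.           1.        ]] [[ 0.81353793 -0.23361841  0.53252087 -0.1205793 ]
 [-0.58148605 -0.33544539  0.74118173 -1.00215628]
 [ 0.00547797 -0.91263291 -0.4087434   0.73050834]
 [ 0.          0.          0.          1.        ]]
top [[440.72634585   0.         252.54994234]
 [  0.         440.72634585 199.68409964]
 [  0.           0.           1.        ]] [[-2.78919957e-02 -9.81470172e-01  1.89574099e-01  2.79464887e-01]
 [-9.99586059e-01  2.87232766e-02  1.63835184e-03 -2.20793104e-02]
 [-7.05318273e-03 -1.89449929e-01 -9.81865050e-01  1.68696643e+00]
 [ 0.00000000e+00  0.00000000e+00  0.00000000e+00  1.00000000e+00]]
{'clock': 0.1, 'joint_pos': array([ 8.34860208e+01,  2.05885224e+01,  6.39454084e-01, -1.83602984e-02,
       -7.01362339e+01, -1.65065333e+01]), 'qvel': array([ 0.08298268, -0.00708164,  0.117686  ,  0.06159569, -0.02989133,
       -0.00360455]), 'tau': array([-1.68252202e-03, -5.84162378e+01,  2.93753153e+01,  7.01549873e+00,
        1.02076720e-02, -4.90894911e-05]), 'tool_pos': array([0.26382059, 0.62083438, 0.22710424]), 'orientation': array([ 1.79913309e+02, -7.68936938e-03, -2.30267581e+01]), 'force': array([-0.84411462,  0.4603064 ,  0.32157757]), 'moment': array([-0.02837708, -0.01914675, -0.02758368]), 'gripper_force': 0.0, 'opening': 0.08761686078571809}
```

View pics/top0.png

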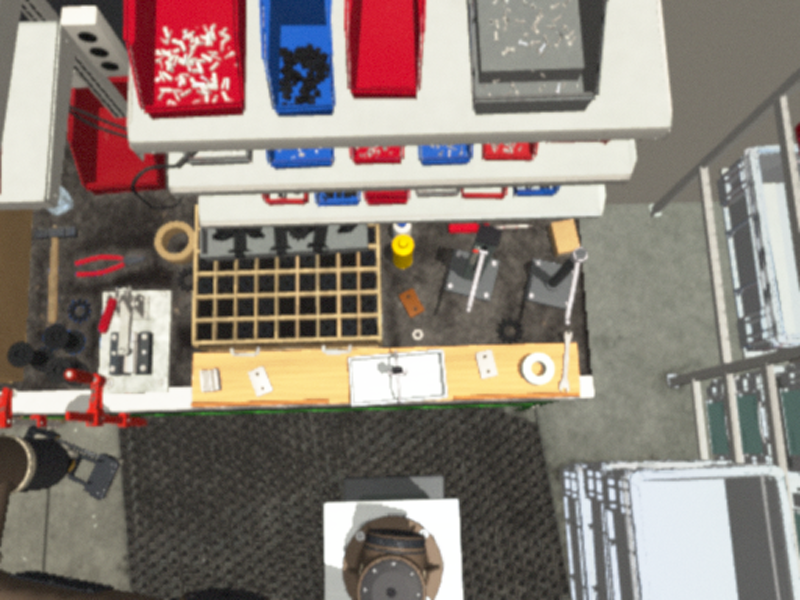

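View pics/side0.png

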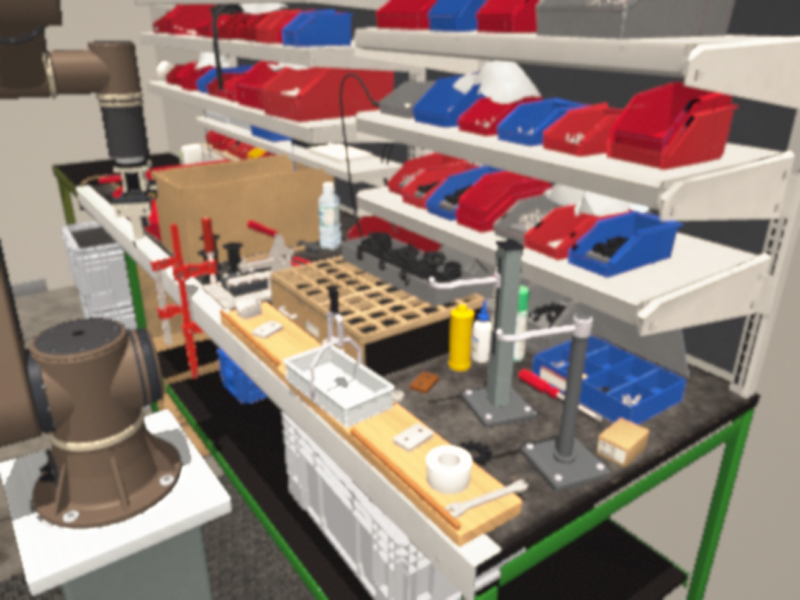

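The top view shows, in 800-px pixels, a V-block at (209,380), pale plates at (260,380) and (486,364), the basket at (397,377) and the label roll at (538,368). It also shows the spanner at (567,350), the scale hook at about (470,305) and the peg at about (567,325). The brown plate at (411,302) is the look-alike, so I'll leave it. I'll confirm these in a crop and measure them.

```bash
cat > h.py <<'E'
import numpy as np,cv2
from plant import ctrl
def ray(n,uv):
    c=ctrl.calibration(n);K=np.array(c["K"]);E=np.array(c["extrinsics"])
    d=E[:3,:3]@np.linalg.solve(K,[uv[0],uv[1],1.]);return E[:3,3],d
def plane(n,uv,z):
    o,d=ray(n,uv);return o+d*(z-o[2])/d[2]
def tri(uvt,uvs):
    A=[];b=[]
    for n,uv in(("top",uvt),("side",uvs)):
        o,d=ray(n,uv);d=d/np.linalg.norm(d);P=np.eye(3)-np.outer(d,d);A.append(P);b.append(P@o)
    A=np.vstack(A);p,r,_,_=np.linalg.lstsq(A,np.hstack(b),rcond=None);return p,r
def proj(n,p):
    c=ctrl.calibration(n);K=np.array(c["K"]);E=np.array(c["extrinsics"])
    q=K@(E[:3,:3].T@(np.array(p)-E[:3,3]));return q[:2]/q[2]
def crop(n,im,x0,y0,w,h,s,name):
    cv2.imwrite("pics/"+name,cv2.resize(im[y0:y0+h,x0:x0+w,::-1],None,fx=s,fy=s,interpolation=cv2.INTER_CUBIC))
E
python3 - <<'E'
from h import *
t=ctrl.snapshot("top");s=ctrl.snapshot("side");np.save("t0.npy",t);np.save("s0.npy",s)
a=cv2.resize(t[130:265,115:245][:,:,::-1],None,fx=3,fy=3,interpolation=cv2.INTER_CUBIC)
b=cv2.resize(t[130:265,245:385][:,:,::-1],None,fx=2.9,fy=3,interpolation=cv2.INTER_CUBIC)
cv2.imwrite("pics/tcrop.png",np.hstack([a,b])[:, :800])
crop("side",s,130,140,240,200,3,"scrop.png")
hsv=cv2.cvtColor(t,cv2.COLOR_RGB2HSV)
m=((hsv[:,:,1]<70)&(hsv[:,:,2]>90)).astype(np.uint8)
m2=np.zeros_like(m);m2[222:256,125:368]=m[222:256,125:368]
for c in cv2.findContours(m2,0,2)[0]:
    if cv2.contourArea(c)>20:
        r=cv2.minAreaRect(c);p=[plane("top",q,.035)[:2] for q in cv2.boxPoints(r)]
        print(np.round(r[0],1),np.round(r[1],1),round(r[2]),[np.round(q,3) for q in p])
E
```

```text
[134. 243.] [14. 12.] 90 [array([0.473, 0.453]), array([0.472, 0.408]), array([0.419, 0.407]), array([0.42 , 0.452])]
[166.1 243.6] [17.5 11.3] 68 [array([0.464, 0.342]), array([0.479, 0.302]), array([0.417, 0.277]), array([0.402, 0.317])]
[344.  235.5] [21.  20.6] 27 [array([ 0.436, -0.305]), array([ 0.505, -0.344]), array([ 0.467, -0.412]), array([ 0.399, -0.373])]
[311.2 232.7] [17.5 11.4] 77 [array([ 0.494, -0.21 ]), array([ 0.502, -0.252]), array([ 0.438, -0.263]), array([ 0.429, -0.221])]
[254.1 241.1] [32.4 62.5] 85 [array([0.495, 0.1  ]), array([ 0.508, -0.135]), array([ 0.386, -0.14 ]), array([0.374, 0.092])]
[361. 236.] [28.  6.] 90 [array([ 0.501, -0.415]), array([ 0.5  , -0.437]), array([ 0.395, -0.429]), array([ 0.396, -0.407])]
[215. 224.] [ 4. 18.] 90 [array([0.518, 0.159]), array([0.516, 0.091]), array([0.5  , 0.091]), array([0.502, 0.159])]
[156.5 224.5] [ 5. 19.] 90 [array([0.524, 0.383]), array([0.522, 0.311]), array([0.503, 0.31 ]), array([0.505, 0.382])]
```

View pics/tcrop.png

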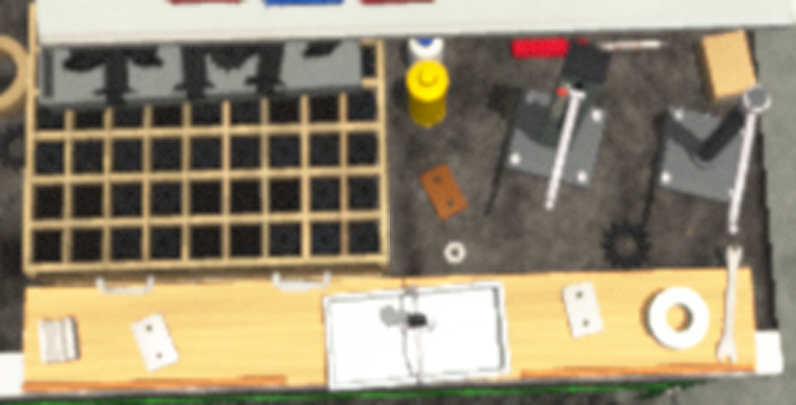

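View pics/scrop.png

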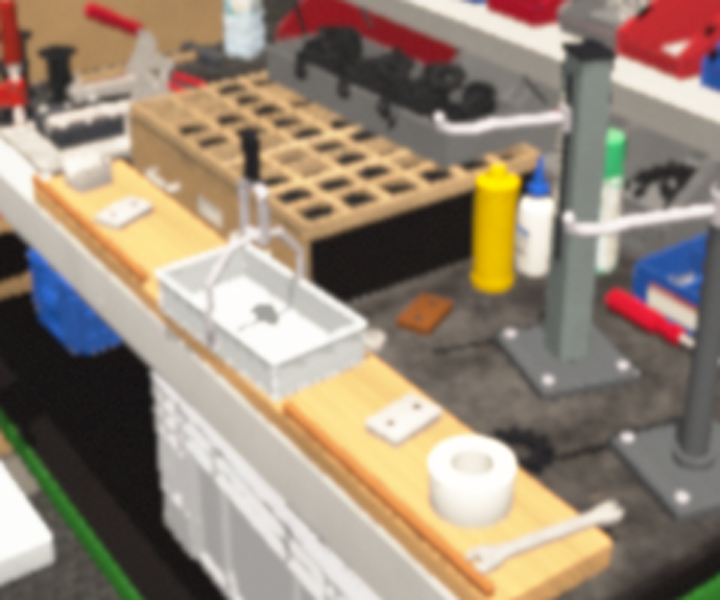

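The crops confirm three parts on the board: a V-block with grooves at (59,340) in the top crop, and pale plates with two holes each at (155,340) and (582,308). The brown plate at (443,190) stays. The hook tips are at about (548,207) for the scale and (735,232) for the peg. Next I'll get the numbers.

```bash
cat > parts.py <<'E'
from h import *
def parts(t):
    hsv=cv2.cvtColor(t,cv2.COLOR_RGB2HSV)
    m=((hsv[:,:,1]<70)&(hsv[:,:,2]>90)).astype(np.uint8)
    m2=np.zeros_like(m);m2[226:256,125:368]=m[226:256,125:368]
    for c in cv2.findContours(m2,0,2)[0]:
        if 60<cv2.contourArea(c):
            z=.064 if c[:,0,0].mean()<146 else .04
            P=np.array([plane("top",q,z)[:2] for q in c[:,0]+0.]).astype(np.float32)*1000
            r=cv2.minAreaRect(P);b=cv2.boxPoints(r);e=[b[1]-b[0],b[2]-b[1]];e=max(e,key=np.linalg.norm)
            print("c",np.round(r[0],1),"size",np.round(r[1],1),"long-axis yaw",round(np.degrees(np.arctan2(e[1],e[0])),1))
E
python3 - <<'E'
from parts import *
t=np.load("t0.npy");s=np.load("s0.npy");parts(t)
# rods, top view
for nm,x0,x1,y0,y1,z in(("scale",292,312,162,204,.285),("peg",357,372,165,212,.275)):
    g=t[y0:y1,x0:x1].astype(int);m=(g.min(2)>150)
    n,l,st,_=cv2.connectedComponentsWithStats(m.astype(np.uint8))
    k=1+st[1:,4].argmax();v,u=np.nonzero(l==k);u=u+x0;v=v+y0
    vx,vy,cx,cy=cv2.fitLine(np.stack([u,v],1).astype(np.float32),2,0,.01,.01).ravel()
    f=lambda vv:(cx+vx*(vv-cy)/vy,vv)
    tip=f(v.max());base=f(v.min())
    pt=plane("top",tip,z+.010);pb=plane("top",base,z-.003);d=pb-pt
    print(nm,np.round(tip,1),np.round(base,1),"tip",np.round(pt,3),"base",np.round(pb,3),"yaw",np.degrees(np.arctan2(d[1],d[0])))
print(tri((299.5,198.5),(275.7,178.8)),tri((364,207.3),(319.7,212.3)))
# tab (dark) in top view, basket corners
g=t[225:256,240:270].max(2);print(g[5:24:1,4:26:1])
E
```

```text
c [442.8 422.2] size [51.5 44.3] long-axis yaw 1.5
c [439.9 308.4] size [66.2 41.8] long-axis yaw 22.2
c [ 440.4 -420.3] size [22.3 89.9] long-axis yaw -4.2
c [ 449.3 -355.8] size [79.2 75. ] long-axis yaw 88.3
c [ 463.5 -235.8] size [61.6 42.8] long-axis yaw 9.6
c [442.3 -19.9] size [239.5 108.5] long-axis yaw 88.4
scale [299.2 199. ] [308.6 162. ] tip [ 0.546 -0.17   0.295] base [ 0.672 -0.208  0.282] yaw -16.969085862013557
peg [361.9 207. ] [369.9 165. ] tip [ 0.516 -0.371  0.285] base [ 0.658 -0.412  0.272] yaw -15.745549402679238
(array([ 0.5488644 , -0.17162701,  0.29726284]), array([7.23420877e-06])) (array([ 0.5162456 , -0.37898972,  0.28864692]), array([1.49197357e-05]))
[[249 250 252 251 221 223 252 253 237 221 234 253 254 254 254 254 254 254
  254 254 254 254]
 [232 240 252 252 227 223 252 253 246 236 241 253 254 254 254 254 254 254
  254 254 254 255]
 [193 202 236 247 220 217 250 252 247 239 242 253 254 254 254 255 254 255
  254 255 254 255]
 [179 184 200 218 199 195 224 233 243 230 231 245 252 254 254 254 255 255
  255 255 255 255]
 [182 180 184 188 184 182 182 173 185 
[... 657 characters left out ...]
4 243 251 253 253 253 254 254
  254 255 255 254]
 [254 254 254 254 253 224 218 251 253 244 242 246 253 254 254 254 254 255
  255 255 255 255]
 [254 254 254 254 253 228 223 253 254 246 240 246 254 254 255 254 254 254
  254 255 255 254]
 [254 254 254 254 253 226 223 253 254 249 240 245 253 254 255 254 255 254
  255 255 254 255]
 [254 254 254 254 253 227 224 253 254 253 243 245 251 254 255 255 255 255
  255 255 255 255]
 [254 254 254 254 253 228 225 253 254 254 246 246 250 254 255 255 255 255
  255 255 255 255]
 [255 255 255 255 254 230 227 253 255 254 248 247 247 254 255 255 255 255
  255 255 254 255]
 [255 255 255 255 254 238 227 252 254 254 246 243 245 254 255 255 255 255
  255 255 255 255]]
```

Request:
apply_moves([
  {"travel": [0, 0, 0], "roll": -8.2, "jaw": 70},
  {"travel": [0, 0, 0], "roll": -8.2, "jaw": 70},
  {"travel": [0, 0, 0], "roll": -8.1, "jaw": 70},
  {"travel": [35, 40, 0], "roll": 0, "jaw": 70},
  {"travel": [35, 40, 0], "roll": 0, "jaw": 70},
  {"travel": [35, 40, 0], "roll": 0, "jaw": 70},
  {"travel": [35, 40, 0], "roll": 0, "jaw": 70},
  {"travel": [35, 42, 0], "roll": 0, "jaw": 70},
  {"travel": [0, 0, 30], "roll": 0, "jaw": 70},
  {"travel": [0, 0, 30], "roll": 0, "jaw": 70},
])

```text
clock: 1.2
tool_pos: [0.4341, 0.4355, 0.1683]
orientation: [-179.9, -0.1, 1.3]
force: [-0.2, 0.4, -1.5]
opening: 0.0699
gripper_force: 0.0
```

```bash
cat > go.py <<'E'
from h import *
def go(x,y,z,yaw):
    "print roll needed, then travel (mm) in tool axes after that roll, for a downward tool"
    o=ctrl.get_obs();p=o["tool_pos"];cy=o["orientation"][2]
    r=-((yaw-cy+90)%180-90)
    a=np.radians(cy-r);d=(np.array([x,y,z])-p)*1000
    print("pos",np.round(p,4),"rpy",np.round(o["orientation"],1),"clk",round(o["clock"],2),"open",round(o["opening"]*1e3,1),"F",np.round(o["force"],1),
     "| roll %.1f travel %.1f %.1f %.1f"%(r,d[0]*np.cos(a)+d[1]*np.sin(a),d[0]*np.sin(a)-d[1]*np.cos(a),-d[2]))
E
python3 - <<'E'
from go import *
go(.444,.424,.058,1.5)
t=np.load("t0.npy");hsv=cv2.cvtColor(t,cv2.COLOR_RGB2HSV)
print("tab top",plane("top",(253.7,236.3),.256))
for z in(.073,):
    m=((hsv[:,:,1]<70)&(hsv[:,:,2]>120)).astype(np.uint8);m[:, :218]=0;m[:,292:]=0;m[:226]=0;m[256:]=0
    c=max(cv2.findContours(m,0,2)[0],key=cv2.contourArea)
    P=np.array([plane("top",q,z)[:2] for q in c[:,0]+0.]).astype(np.float32)*1000
    print(cv2.minAreaRect(P),P.min(0),P.max(0))
E
```

```text
pos [0.4341 0.4355 0.1683] rpy [-1.799e+02 -1.000e-01  1.300e+00] clk 1.2 open 69.9 F [-0.2  0.4 -1.5] | roll -0.2 travel 9.6 11.8 110.3
tab top [ 0.43432007 -0.02004777  0.256     ]
((439.02984619140625, -19.97039794921875), (234.70123291015625, 106.34814453125), 88.37505340576172) [ 382.97357 -136.5898 ] [493.63257  96.24488]
```

Request:
apply_moves([
  {"travel": [10, 12, 10], "roll": 0, "jaw": 70},
  {"travel": [0, 0, 30], "roll": 0, "jaw": 70},
  {"travel": [0, 0, 30], "roll": 0, "jaw": 70},
  {"travel": [0, 0, 25], "roll": 0, "jaw": 70},
  {"travel": [0, 0, 15], "roll": 0, "jaw": 70},
  {"travel": [0, 0, 0], "roll": 0, "jaw": 30},
  {"travel": [0, 0, 0], "roll": 0, "jaw": 30},
  {"travel": [0, 0, 0], "roll": 0, "jaw": 30},
  {"travel": [0, 0, 0], "roll": 0, "jaw": 30},
  {"travel": [0, 0, 0], "roll": 0, "jaw": 30},
])

```text
clock: 2.2
tool_pos: [0.4431, 0.4251, 0.0591]
orientation: [-179.9, -0.0, 1.5]
force: [-0.8, -1.2, 3.9]
opening: 0.0394
gripper_force: 29.4
```

```bash
python3 - <<'E'
from go import *
go(.444,.424,.058,1.5)
print(ctrl.get_obs()["gripper_force"])
E
```

```text
pos [0.4431 0.4251 0.0591] rpy [-179.9   -0.     1.5] clk 2.2 open 39.4 F [-0.8 -1.2  3.9] | roll -0.0 travel 0.9 1.1 1.1
29.425572467491747
```

Request:
apply_moves([
  {"travel": [0, 0, -30], "roll": 0, "jaw": 30},
  {"travel": [0, 0, -45], "roll": 0, "jaw": 30},
  {"travel": [0, 0, -45], "roll": 0, "jaw": 30},
  {"travel": [0, 50, 0], "roll": 0, "jaw": 30},
  {"travel": [0, 50, 0], "roll": 0, "jaw": 30},
  {"travel": [0, 50, 0], "roll": 0, "jaw": 30},
  {"travel": [0, 50, 0], "roll": 0, "jaw": 30},
  {"travel": [0, 50, 0], "roll": 8.5, "jaw": 30},
  {"travel": [0, 50, 0], "roll": 8.5, "jaw": 30},
  {"travel": [0, 0, 0], "roll": 8.5, "jaw": 30},
])

```text
clock: 3.2
tool_pos: [0.4412, 0.1206, 0.1781]
orientation: [180.0, 0.1, -24.6]
force: [-0.0, 0.5, -1.3]
opening: 0.0399
gripper_force: 29.4
```

Request:
apply_moves([
  {"travel": [0, 0, 0], "roll": 8.5, "jaw": 30},
  {"travel": [0, 0, 0], "roll": 8.5, "jaw": 30},
  {"travel": [0, 0, 0], "roll": 8.5, "jaw": 30},
  {"travel": [0, 0, 0], "roll": 8.5, "jaw": 30},
  {"travel": [0, 0, 0], "roll": 8.5, "jaw": 30},
  {"travel": [0, 0, 0], "roll": 8.5, "jaw": 30},
  {"travel": [0, 0, 0], "roll": 8.5, "jaw": 30},
  {"travel": [0, 0, 0], "roll": 8.1, "jaw": 30},
  {"travel": [0, 0, 0], "roll": 0, "jaw": 30},
])

```text
clock: 4.1
tool_pos: [0.443, 0.1253, 0.1781]
orientation: [-180.0, 0.0, -91.7]
force: [0.3, -0.6, -2.0]
opening: 0.0399
gripper_force: 29.5
```

```bash
python3 - <<'E'
from go import *
go(.438,.053,.066,-91.6)
t=ctrl.snapshot("top");crop("top",t,190,190,120,80,5,"v1.png")
E
```

```text
pos [0.443  0.1253 0.1781] rpy [-180.     0.   -91.7] clk 4.1 open 39.9 F [ 0.3 -0.6 -2. ] | roll -0.1 travel 72.4 3.0 112.1
```

Request:
apply_moves([
  {"travel": [36, 1, 0], "roll": 0, "jaw": 30},
  {"travel": [36, 2, 0], "roll": 0, "jaw": 30},
  {"travel": [0, 0, 30], "roll": 0, "jaw": 30},
  {"travel": [0, 0, 30], "roll": 0, "jaw": 30},
  {"travel": [0, 0, 25], "roll": 0, "jaw": 30},
  {"travel": [0, 0, 15], "roll": 0, "jaw": 30},
  {"travel": [0, 0, 12], "roll": 0, "jaw": 30},
  {"travel": [0, 0, 0], "roll": 0, "jaw": 30},
])

```text
clock: 4.95
tool_pos: [0.4371, 0.0529, 0.0647]
orientation: [179.9, -0.1, -91.4]
force: [0.4, -0.1, -1.0]
opening: 0.0398
gripper_force: 29.5
```

```bash
python3 - <<'E'
from go import *
go(.438,.053,.066,-91.6)
E
```

```text
pos [0.4371 0.0529 0.0647] rpy [ 1.799e+02 -1.000e-01 -9.140e+01] clk 4.95 open 39.8 F [ 0.4 -0.1 -1. ] | roll 0.2 travel -0.1 -0.9 -1.3
```

Request:
apply_moves([
  {"travel": [0, 0, 2], "roll": 0, "jaw": 30},
  {"travel": [0, 0, 0], "roll": 0, "jaw": 48},
  {"travel": [0, 0, 0], "roll": 0, "jaw": 48},
  {"travel": [0, 0, 0], "roll": 0, "jaw": 48},
  {"travel": [0, 0, -20], "roll": 0, "jaw": 48},
  {"travel": [0, 0, -40], "roll": 0, "jaw": 48},
  {"travel": [0, 0, -50], "roll": 0, "jaw": 48},
  {"travel": [-50, 0, 0], "roll": 0, "jaw": 56},
  {"travel": [-50, 0, 0], "roll": 0, "jaw": 56},
  {"travel": [0, 0, 0], "roll": 0, "jaw": 56},
])

```text
clock: 5.95
tool_pos: [0.442, 0.1579, 0.1753]
orientation: [-179.8, 0.1, -91.4]
force: [-1.2, -1.3, 0.0]
opening: 0.056
gripper_force: 0.0
```

```bash
python3 - <<'E'
from parts import *
from go import go
t=ctrl.snapshot("top");parts(t);go(.440,.308,.055,22)
crop("top",t,125,170,250,95,3.2,"t2.png")
E
```

```text
c [ 440.4 -420.4] size [22.3 89.9] long-axis yaw -4.3
c [ 449.7 -355.7] size [78.5 75.6] long-axis yaw 86.4
c [ 463.6 -235.4] size [62.5 41.9] long-axis yaw 12.1
c [442.3 -20. ] size [239.6 108.5] long-axis yaw 88.4
c [463.4 184.9] size [24.1 91.9] long-axis yaw -42.2
c [483.8 257.2] size [120.9  41.5] long-axis yaw 88.3
pos [0.4412 0.1558 0.1746] rpy [-1.799e+02  1.000e-01 -9.140e+01] clk 6.0 open 55.8 F [-0.3 -1.2 -0.7] | roll 66.6 travel -55.9 141.5 119.6
```

View pics/t2.png

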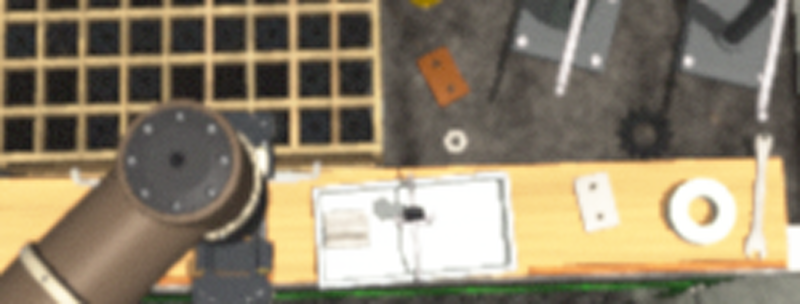

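The V-block is in the left end of the basket, at about (345,228) in the crop. The right plate at (598,200) is clear, while the arm hides the left plate, so I'll take the right one next.

Request:
apply_moves([
  {"travel": [0, 0, -45], "roll": 0, "jaw": 60},
  {"travel": [0, 0, -45], "roll": 0, "jaw": 60},
  {"travel": [20, 0, -40], "roll": 0, "jaw": 60},
  {"travel": [48, 0, 0], "roll": 0, "jaw": 60},
  {"travel": [48, 0, 0], "roll": 0, "jaw": 60},
  {"travel": [48, 0, 0], "roll": 0, "jaw": 60},
  {"travel": [48, 0, 0], "roll": 0, "jaw": 60},
  {"travel": [48, 0, 0], "roll": 0, "jaw": 60},
  {"travel": [48, 0, 0], "roll": 0, "jaw": 60},
  {"travel": [48, 0, 0], "roll": 0, "jaw": 60},
])

```text
clock: 7.0
tool_pos: [0.4297, -0.2049, 0.3044]
orientation: [-179.9, 0.0, -91.6]
force: [0.9, 1.2, 0.8]
opening: 0.0604
gripper_force: 0.0
```

Request:
apply_moves([
  {"travel": [38, 0, 0], "roll": 8.5, "jaw": 60},
  {"travel": [0, 0, 0], "roll": 8.5, "jaw": 60},
  {"travel": [0, 0, 0], "roll": 8.5, "jaw": 60},
  {"travel": [0, 0, 20], "roll": 8.5, "jaw": 60},
  {"travel": [0, 0, 20], "roll": 8.5, "jaw": 60},
  {"travel": [0, 0, 20], "roll": 8.5, "jaw": 60},
  {"travel": [0, 0, 20], "roll": 8.5, "jaw": 60},
  {"travel": [0, 0, 20], "roll": 8.5, "jaw": 60},
  {"travel": [0, 0, 20], "roll": 8.5, "jaw": 60},
  {"travel": [0, 0, 0], "roll": 1, "jaw": 60},
])

```text
clock: 8.0
tool_pos: [0.4274, -0.2404, 0.1817]
orientation: [179.9, -0.2, -169.3]
force: [-0.4, -0.7, 0.8]
opening: 0.0601
gripper_force: 0.0
```

```bash
python3 - <<'E'
from parts import *
from go import go
t=ctrl.snapshot("top");parts(t);go(.450,-.238,.054,-169)
E
```

```text
c [ 416.3 -211.6] size [106.7  53.7] long-axis yaw 81.2
c [439.9 308.4] size [66.2 41.8] long-axis yaw 22.2
c [442.3  56.2] size [ 78.6 105.1] long-axis yaw -0.9
c [ 442.  -354.3] size [152.1  89.8] long-axis yaw 88.3
c [ 439.2 -130.3] size [ 31.3 113.1] long-axis yaw -9.3
pos [ 0.4285 -0.2408  0.1834] rpy [ 1.800e+02 -1.000e-01 -1.691e+02] clk 8.05 open 60.1 F [ 0.6 -0.2 -0.5] | roll -0.1 travel -21.6 -1.4 129.4
```

Request:
apply_moves([
  {"travel": [-22, -1, 10], "roll": 0, "jaw": 60},
  {"travel": [0, 0, 40], "roll": 0, "jaw": 60},
  {"travel": [0, 0, 35], "roll": 0, "jaw": 60},
  {"travel": [0, 0, 25], "roll": 0, "jaw": 60},
  {"travel": [0, 0, 12], "roll": 0, "jaw": 60},
  {"travel": [0, 0, 8], "roll": 0, "jaw": 60},
  {"travel": [0, 0, 0], "roll": 0, "jaw": 30},
  {"travel": [0, 0, 0], "roll": 0, "jaw": 30},
  {"travel": [0, 0, 0], "roll": 0, "jaw": 30},
  {"travel": [0, 0, 0], "roll": 0, "jaw": 30},
])

```text
clock: 9.05
tool_pos: [0.4522, -0.2374, 0.0549]
orientation: [-180.0, 0.1, -169.1]
force: [-0.6, 0.3, -0.3]
opening: 0.0341
gripper_force: 0.0
```

```bash
python3 - <<'E'
from go import *
go(.450,-.238,.054,-169)
s=ctrl.snapshot("side");crop("s",s,200,200,190,140,4,"s3.png")
E
```

```text
pos [ 0.4522 -0.2374  0.0549] rpy [-1.800e+02  1.000e-01 -1.691e+02] clk 9.05 open 34.1 F [-0.6  0.3 -0.3] | roll -0.1 travel 2.3 -0.2 0.9
```

View pics/s3.png

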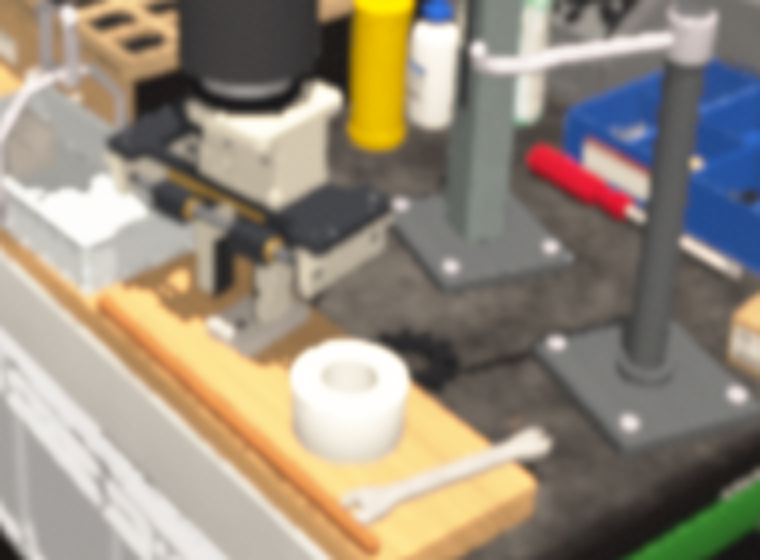

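The plate at about (260,325) in the crop lies more toward −y than the fingers, so it was probably knocked aside. I'll open, lift and measure again.

Request:
apply_moves([
  {"travel": [0, 0, -20], "roll": 0, "jaw": 34},
  {"travel": [0, 0, -40], "roll": 0, "jaw": 60},
  {"travel": [0, 0, -40], "roll": 0, "jaw": 60},
  {"travel": [0, -50, 0], "roll": 0, "jaw": 60},
  {"travel": [0, -50, 0], "roll": 0, "jaw": 60},
  {"travel": [0, -50, 0], "roll": 0, "jaw": 60},
  {"travel": [0, 0, 0], "roll": 0, "jaw": 60},
])

```text
clock: 9.8
tool_pos: [0.4804, -0.3893, 0.1535]
orientation: [-179.9, -0.0, -169.3]
force: [-0.6, 1.4, -0.2]
opening: 0.0597
gripper_force: 0.0
```

```bash
python3 - <<'E'
from parts import *
from go import go
print(plane("side",(265,281),.04))
t=ctrl.snapshot("top");parts(t);go(.450,-.238,.054,-169)
crop("top",t,215,170,160,95,5,"t4.png")
E
```

```text
[ 0.46057598 -0.24999376  0.04      ]
c [439.9 308.3] size [66.2 41.9] long-axis yaw 22.2
c [ 450.  -377.7] size [121.1  87.4] long-axis yaw 77.6
c [442.3 -18.5] size [236.6 108.5] long-axis yaw 88.4
pos [ 0.4796 -0.3871  0.1532] rpy [ 180.    -0.  -169.3] clk 9.85 open 59.8 F [-0.4  2.   0.3] | roll -0.3 travel 0.6 152.0 99.2
```

View pics/t4.png

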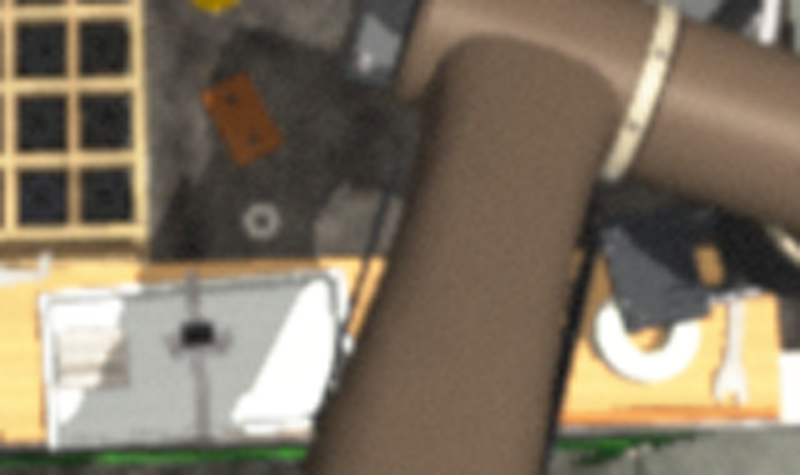

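The arm hides the plate in this view, so I'll move it off to the left and high.

Request:
apply_moves([
  {"travel": [0, 0, -50], "roll": 0, "jaw": 60},
  {"travel": [0, 0, -50], "roll": 0, "jaw": 60},
  {"travel": [0, 0, -50], "roll": 0, "jaw": 60},
  {"travel": [0, 49, 0], "roll": 0, "jaw": 60},
  {"travel": [0, 49, 0], "roll": 0, "jaw": 60},
  {"travel": [0, 49, 0], "roll": 0, "jaw": 60},
  {"travel": [0, 49, 0], "roll": 0, "jaw": 60},
  {"travel": [0, 49, 0], "roll": 0, "jaw": 60},
  {"travel": [0, 49, 0], "roll": 0, "jaw": 60},
  {"travel": [0, 49, 0], "roll": 0, "jaw": 60},
])

```text
clock: 10.85
tool_pos: [0.4137, -0.0459, 0.3043]
orientation: [180.0, 0.1, -169.1]
force: [0.3, 0.6, -0.6]
opening: 0.06
gripper_force: 0.0
```

```bash
python3 - <<'E'
from parts import *
from go import go
t=ctrl.snapshot("top");s=ctrl.snapshot("side");parts(t);go(.450,-.238,.054,-169)
crop("s",s,200,220,130,100,6,"s5.png")
E
```

```text
c [454.2 314.9] size [30.7 40.1] long-axis yaw -64.6
c [442.2 161.3] size [117.9  35.7] long-axis yaw 29.2
c [ 440.4 -420.4] size [22.3 89.9] long-axis yaw -4.3
c [ 449.3 -355.8] size [79.2 75. ] long-axis yaw 88.3
c [ 463.1 -235.9] size [62.4 42.8] long-axis yaw 9.6
c [408.7 -87.1] size [ 87.3 219.5] long-axis yaw -58.9
c [465.3 -58.7] size [142.9  60.2] long-axis yaw 88.3
pos [ 0.4138 -0.0427  0.3046] rpy [ 1.799e+02  1.000e-01 -1.687e+02] clk 10.95 open 59.9 F [0.9 0.1 0.1] | roll 0.3 travel 1.7 -198.6 250.6
```

View pics/s5.png

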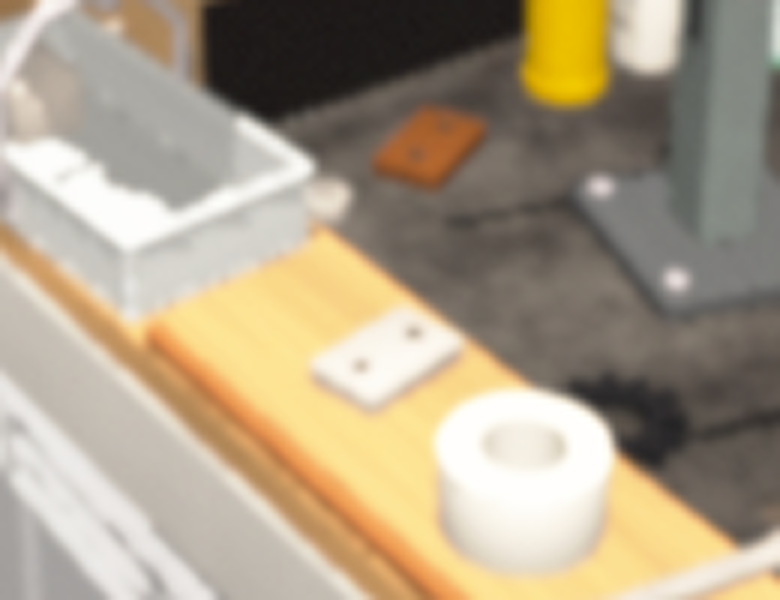

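```bash
python3 - <<'E'
from h import *
a=np.radians(-169.1);y=np.array([np.sin(a),-np.cos(a),0]);c=np.array([.4522,-.2374,0])
for z in(.03,.04,.05,.06):
    for k in(.017,.035):
        print(z,k,[np.round((proj("side",c+s*k*y+[0,0,z])-200)*4) for s in(1,-1)])
print("plate",[np.round((proj("side",(.4635,-.236,z))-[200,220])*6) for z in(.028,.034,.04,.046)],plane("side",(264.7,277.5),.04))
E
```

```text
0.03 0.017 [array([221., 321.]), array([257., 342.])]
0.03 0.035 [array([203., 310.]), array([277., 353.])]
0.04 0.017 [array([222., 309.]), array([258., 330.])]
0.04 0.035 [array([203., 299.]), array([277., 341.])]
0.05 0.017 [array([222., 297.]), array([258., 317.])]
0.05 0.035 [array([203., 287.]), array([278., 328.])]
0.06 0.017 [array([222., 285.]), array([258., 305.])]
0.06 0.035 [array([203., 275.]), array([278., 316.])]
plate [array([377., 370.]), array([377., 360.]), array([377., 349.]), array([377., 338.])] [ 0.46969213 -0.23650052  0.04      ]
```

Request:
apply_moves([
  {"travel": [0, -49, 0], "roll": 0, "jaw": 60},
  {"travel": [0, -50, 0], "roll": 0, "jaw": 60},
  {"travel": [0, -50, 0], "roll": 0, "jaw": 60},
  {"travel": [0, -50, 40], "roll": 0.3, "jaw": 60},
  {"travel": [0, 0, 50], "roll": 0, "jaw": 60},
  {"travel": [0, 0, 50], "roll": 0, "jaw": 60},
  {"travel": [0, 0, 50], "roll": 0, "jaw": 60},
  {"travel": [0, 0, 40], "roll": 0, "jaw": 60},
  {"travel": [0, 0, 12], "roll": 0, "jaw": 60},
  {"travel": [0, 0, 6], "roll": 0, "jaw": 60},
])

```text
clock: 11.95
tool_pos: [0.4502, -0.2324, 0.0643]
orientation: [180.0, -0.1, -169.4]
force: [-0.0, 0.0, 0.4]
opening: 0.06
gripper_force: 0.0
```

Request:
apply_moves([
  {"travel": [0, 0, 1], "roll": 0, "jaw": 60},
  {"travel": [0, 0, 1], "roll": 0, "jaw": 60},
  {"travel": [0, 0, 0], "roll": 0, "jaw": 60},
])

```text
clock: 12.25
tool_pos: [0.4518, -0.2325, 0.0643]
orientation: [-179.9, 0.2, -169.4]
force: [-0.1, -0.4, -0.4]
opening: 0.06
gripper_force: 0.0
```

Request:
apply_moves([
  {"travel": [0, 0, 1], "roll": 0, "jaw": 60},
  {"travel": [0, 0, 1], "roll": 0, "jaw": 60},
  {"travel": [0, 0, 0], "roll": 0, "jaw": 60},
])

```text
clock: 12.55
tool_pos: [0.4507, -0.2324, 0.0609]
orientation: [-180.0, 0.0, -169.4]
force: [0.5, 0.3, 1.1]
opening: 0.06
gripper_force: 0.0
```

```bash
python3 - <<'E'
from go import *
go(.450,-.238,.051,-169)
s=ctrl.snapshot("side");crop("s",s,220,240,100,75,8,"s6.png")
E
```

```text
pos [ 0.4507 -0.2324  0.0609] rpy [-180.     0.  -169.4] clk 12.55 open 60.0 F [0.5 0.3 1.1] | roll -0.4 travel 1.8 -5.3 9.9
```

View pics/s6.png

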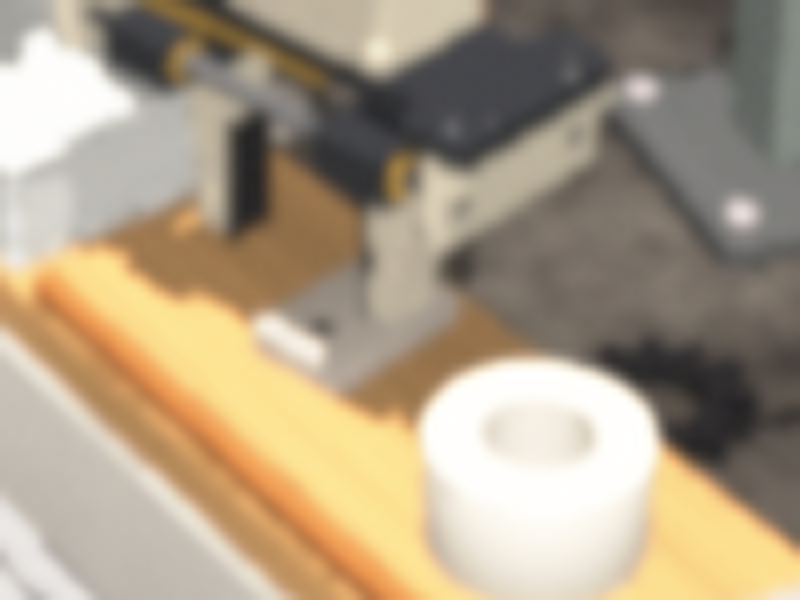

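The fingertips at (395,320) and (232,238) look about 17 mm higher than the stated reach would give. I'll go on down under force watch, in small steps.

Request:
apply_moves([
  {"travel": [2, -5, 3], "roll": 0, "jaw": 60},
  {"travel": [0, 0, 4], "roll": 0, "jaw": 60},
  {"travel": [0, 0, 0], "roll": 0, "jaw": 60},
])

```text
clock: 12.9
tool_pos: [0.4491, -0.2379, 0.053]
orientation: [180.0, -0.1, -169.5]
force: [0.0, -0.2, 0.3]
opening: 0.0601
gripper_force: 0.0
```

Request:
apply_moves([
  {"travel": [0, 0, 2], "roll": 0, "jaw": 60},
  {"travel": [0, 0, 1], "roll": 0, "jaw": 60},
  {"travel": [0, 0, 0], "roll": 0, "jaw": 60},
])

```text
clock: 13.2
tool_pos: [0.4495, -0.2377, 0.0505]
orientation: [180.0, -0.0, -169.4]
force: [0.2, 0.8, 0.7]
opening: 0.0601
gripper_force: 0.0
```

Request:
apply_moves([
  {"travel": [0, 0, 1], "roll": 0, "jaw": 60},
  {"travel": [0, 0, 1], "roll": 0, "jaw": 60},
  {"travel": [0, 0, 0], "roll": 0, "jaw": 60},
])

```text
clock: 13.5
tool_pos: [0.4496, -0.2377, 0.0486]
orientation: [180.0, -0.0, -169.4]
force: [-0.4, 0.0, 0.1]
opening: 0.0603
gripper_force: 0.0
```

Request:
apply_moves([
  {"travel": [0, 0, 2], "roll": 0, "jaw": 60},
  {"travel": [0, 0, 2], "roll": 0, "jaw": 60},
  {"travel": [0, 0, 0], "roll": 0, "jaw": 60},
])

```text
clock: 13.8
tool_pos: [0.4494, -0.2377, 0.0444]
orientation: [180.0, -0.0, -169.4]
force: [-0.4, -0.8, 0.5]
opening: 0.0601
gripper_force: 0.0
```

Request:
apply_moves([
  {"travel": [0, 0, 1], "roll": 0, "jaw": 60},
  {"travel": [0, 0, 1], "roll": 0, "jaw": 60},
  {"travel": [0, 0, 0], "roll": 0, "jaw": 60},
])

```text
clock: 14.1
tool_pos: [0.4495, -0.2377, 0.0426]
orientation: [180.0, -0.0, -169.4]
force: [-0.2, 0.5, -0.4]
opening: 0.0603
gripper_force: 0.0
```

Request:
apply_moves([
  {"travel": [0, 0, 1], "roll": 0, "jaw": 60},
  {"travel": [0, 0, 1], "roll": 0, "jaw": 60},
  {"travel": [0, 0, 0], "roll": 0, "jaw": 60},
])

```text
clock: 14.4
tool_pos: [0.4495, -0.2377, 0.0406]
orientation: [180.0, -0.0, -169.4]
force: [-0.1, 0.2, -0.2]
opening: 0.0602
gripper_force: 0.0
```

Request:
apply_moves([
  {"travel": [0, 0, 1], "roll": 0, "jaw": 60},
  {"travel": [0, 0, 1], "roll": 0, "jaw": 60},
  {"travel": [0, 0, 1], "roll": 0, "jaw": 60},
  {"travel": [0, 0, 0], "roll": 0, "jaw": 60},
])

```text
clock: 14.8
tool_pos: [0.4495, -0.2377, 0.0376]
orientation: [180.0, -0.0, -169.4]
force: [-0.5, 0.9, -0.1]
opening: 0.0598
gripper_force: 0.0
```

Request:
apply_moves([
  {"travel": [0, 0, 0], "roll": 0, "jaw": 34},
  {"travel": [0, 0, 0], "roll": 0, "jaw": 34},
  {"travel": [0, 0, 0], "roll": 0, "jaw": 34},
  {"travel": [0, 0, 0], "roll": 0, "jaw": 34},
  {"travel": [0, 0, 0], "roll": 0, "jaw": 34},
])

```text
clock: 15.3
tool_pos: [0.4496, -0.2377, 0.0378]
orientation: [-180.0, 0.0, -169.4]
force: [0.5, 0.1, 0.2]
opening: 0.0392
gripper_force: 29.9
```

```bash
python3 - <<'E'
from go import *
go(.450,-.238,.051,-169)
s=ctrl.snapshot("side");crop("s",s,220,240,100,75,8,"s7.png")
E
```

```text
pos [ 0.4496 -0.2377  0.0378] rpy [-180.     0.  -169.4] clk 15.3 open 39.2 F [0.5 0.1 0.2] | roll -0.4 travel -0.3 -0.3 -13.2
```

View pics/s7.png

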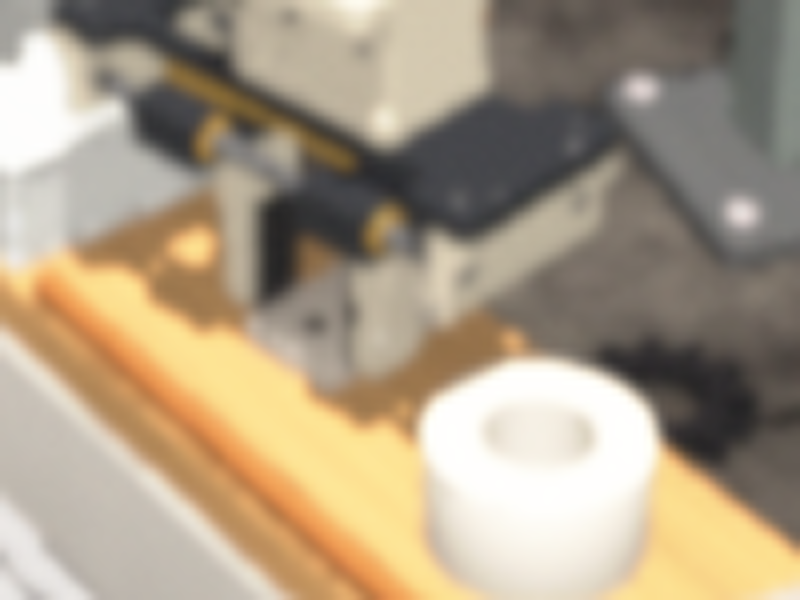

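The plate is gripped: opening 39 mm, force 30 N. The reported z therefore reads about 15 mm low against the true tool height, so from here I'll place relative to the grasp height.

Request:
apply_moves([
  {"travel": [0, 0, -20], "roll": 0, "jaw": 30},
  {"travel": [0, 0, -40], "roll": 0, "jaw": 30},
  {"travel": [0, 0, -40], "roll": -8.5, "jaw": 30},
  {"travel": [0, 0, 0], "roll": -8.5, "jaw": 30},
  {"travel": [0, 0, 0], "roll": -8.5, "jaw": 30},
  {"travel": [0, 0, 0], "roll": -8.5, "jaw": 30},
  {"travel": [0, 0, 0], "roll": -8.5, "jaw": 30},
  {"travel": [0, 0, 0], "roll": -8.5, "jaw": 30},
  {"travel": [0, 0, 0], "roll": -8.5, "jaw": 30},
  {"travel": [0, 0, 0], "roll": -8.5, "jaw": 30},
])

```text
clock: 16.35
tool_pos: [0.4493, -0.2376, 0.1375]
orientation: [180.0, 0.0, -101.1]
force: [0.7, 0.4, -1.7]
opening: 0.0391
gripper_force: 29.9
```

Request:
apply_moves([
  {"travel": [0, 0, 0], "roll": -8.5, "jaw": 30},
  {"travel": [0, 0, 0], "roll": -1.3, "jaw": 30},
  {"travel": [-30, 0, 0], "roll": 0, "jaw": 30},
  {"travel": [-40, 0, 0], "roll": 0, "jaw": 30},
  {"travel": [-40, 0, 0], "roll": 0, "jaw": 30},
  {"travel": [0, 0, 0], "roll": 0, "jaw": 30},
  {"travel": [0, 0, 0], "roll": 0, "jaw": 30},
])

```text
clock: 17.05
tool_pos: [0.4528, -0.1269, 0.1378]
orientation: [-180.0, 0.0, -91.6]
force: [0.2, -0.0, -0.9]
opening: 0.0393
gripper_force: 29.9
```

```bash
python3 - <<'E'
from go import *
go(.435,-.084,.044,-91.6)
print("V",plane("top",(346/3.2+125,228/3.2+170),.067))
E
```

```text
pos [ 0.4528 -0.1269  0.1378] rpy [-180.     0.   -91.6] clk 17.05 open 39.3 F [ 0.2 -0.  -0.9] | roll -0.0 travel -42.4 19.0 93.8
V [0.43870047 0.05637876 0.067     ]
```

Request:
apply_moves([
  {"travel": [-22, 10, 0], "roll": 0, "jaw": 30},
  {"travel": [-20, 9, 0], "roll": 0, "jaw": 30},
  {"travel": [0, 0, 30], "roll": 0, "jaw": 30},
  {"travel": [0, 0, 30], "roll": 0, "jaw": 30},
  {"travel": [0, 0, 18], "roll": 0, "jaw": 30},
  {"travel": [0, 0, 10], "roll": 0, "jaw": 30},
  {"travel": [0, 0, 5], "roll": 0, "jaw": 30},
  {"travel": [0, 0, 1], "roll": 0, "jaw": 30},
  {"travel": [0, 0, 0], "roll": 0, "jaw": 30},
])

```text
clock: 17.95
tool_pos: [0.4355, -0.0854, 0.0443]
orientation: [-179.9, 0.0, -91.7]
force: [-0.2, 0.6, -0.6]
opening: 0.0392
gripper_force: 29.9
```

```bash
python3 - <<'E'
from go import *
go(.435,-.084,.044,-91.6)
E
```

```text
pos [ 0.4355 -0.0854  0.0443] rpy [-179.9    0.   -91.7] clk 17.95 open 39.2 F [-0.2  0.6 -0.6] | roll -0.1 travel -1.4 0.5 0.3
```

Request:
apply_moves([
  {"travel": [0, 0, 2], "roll": 0, "jaw": 30},
  {"travel": [0, 0, 0], "roll": 0, "jaw": 48},
  {"travel": [0, 0, 0], "roll": 0, "jaw": 48},
  {"travel": [0, 0, 0], "roll": 0, "jaw": 48},
  {"travel": [0, 0, -20], "roll": 0, "jaw": 48},
  {"travel": [0, 0, -40], "roll": 0, "jaw": 48},
  {"travel": [0, 0, -45], "roll": 0, "jaw": 48},
  {"travel": [0, 0, -50], "roll": 0, "jaw": 60},
  {"travel": [0, 0, -50], "roll": 0, "jaw": 60},
  {"travel": [0, 0, -50], "roll": 0, "jaw": 60},
])

```text
clock: 18.95
tool_pos: [0.4343, -0.0851, 0.2992]
orientation: [-179.9, 0.0, -91.6]
force: [2.0, 1.6, -0.4]
opening: 0.0594
gripper_force: 0.0
```

```bash
python3 - <<'E'
from parts import *
from go import go
go(.427,.303,.3,-158)
t=ctrl.snapshot("top");parts(t)
E
```

```text
pos [ 0.4343 -0.0851  0.2992] rpy [-179.9    0.   -91.6] clk 18.95 open 59.4 F [ 2.   1.6 -0.4] | roll 66.4 travel -138.6 362.6 -0.8
c [438.  314.4] size [67.4 34.2] long-axis yaw 14.4
c [ 440.4 -420.3] size [22.3 89.9] long-axis yaw -4.2
c [ 449.7 -355.7] size [78.5 75.6] long-axis yaw 86.4
c [ 482.1 -126.9] size [97.7 22.7] long-axis yaw 88.3
c [429.6 -19.3] size [276.2 107.2] long-axis yaw 81.5
```

Request:
apply_moves([
  {"travel": [-48, 0, 0], "roll": 0, "jaw": 60},
  {"travel": [-49, 0, 0], "roll": 0, "jaw": 60},
  {"travel": [-49, 0, 0], "roll": 0, "jaw": 60},
  {"travel": [-49, 0, 0], "roll": 0, "jaw": 60},
  {"travel": [-49, 0, 0], "roll": 0, "jaw": 60},
  {"travel": [-49, 0, 0], "roll": 0, "jaw": 60},
  {"travel": [-49, 0, 0], "roll": 0, "jaw": 60},
  {"travel": [-46, 0, 0], "roll": 8.5, "jaw": 60},
  {"travel": [0, 0, 20], "roll": 8.5, "jaw": 60},
  {"travel": [0, 0, 20], "roll": 8.5, "jaw": 60},
])

```text
clock: 20.0
tool_pos: [0.4455, 0.3045, 0.2559]
orientation: [180.0, 0.0, -117.3]
force: [0.5, -0.8, -0.8]
opening: 0.0601
gripper_force: 0.0
```

Request:
apply_moves([
  {"travel": [0, 0, 20], "roll": 8.5, "jaw": 60},
  {"travel": [0, 0, 20], "roll": 8.5, "jaw": 60},
  {"travel": [0, 0, 20], "roll": 8.5, "jaw": 60},
  {"travel": [0, 0, 20], "roll": 8.5, "jaw": 60},
  {"travel": [0, 0, 20], "roll": 6.9, "jaw": 60},
  {"travel": [0, 0, 0], "roll": 0, "jaw": 60},
])

```text
clock: 20.6
tool_pos: [0.4445, 0.3014, 0.1541]
orientation: [-179.9, -0.3, -158.1]
force: [0.3, -0.3, -0.3]
opening: 0.0605
gripper_force: 0.0
```

```bash
python3 - <<'E'
from parts import *
from go import go
go(.427,.303,.0385,-158)
t=ctrl.snapshot("top");parts(t);s=ctrl.snapshot("side")
a=cv2.resize(t[225:262,120:270][:,:,::-1],None,fx=5,fy=5,interpolation=cv2.INTER_CUBIC)
b=cv2.resize(s[180:260,130:280][:,:,::-1],None,fx=5,fy=5,interpolation=cv2.INTER_CUBIC)
cv2.imwrite("pics/ts8.png",np.vstack([a,b]))
E
```

```text
pos [0.4445 0.3014 0.1541] rpy [-179.9   -0.3 -158.1] clk 20.6 open 60.5 F [ 0.3 -0.3 -0.3] | roll -0.1 travel 15.6 8.0 115.6
c [ 440.4 -420.3] size [22.3 89.9] long-axis yaw -4.2
c [ 449.3 -355.8] size [79.2 75. ] long-axis yaw 88.3
c [442.3 -19.9] size [239.6 108.5] long-axis yaw 88.4
c [446.6 312.9] size [ 87.1 109.7] long-axis yaw -30.3
c [468.3 379.2] size [24.1 91.3] long-axis yaw -39.8
c [488.4 432.6] size [30.8 64.5] long-axis yaw -50.4
```

View pics/ts8.png

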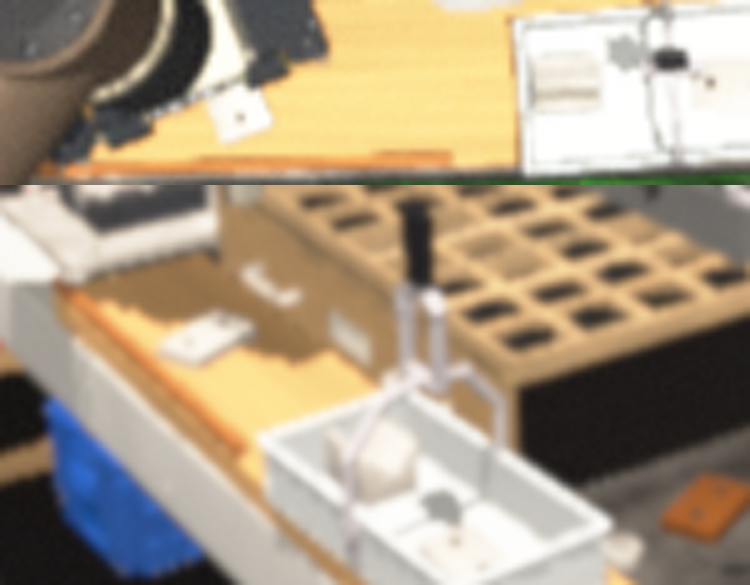

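Plate is still at its first place (side px 171,210), and the other plate lies inside the basket at the right of the bail. I'll descend on this one.

Request:
apply_moves([
  {"travel": [16, 8, 10], "roll": 0, "jaw": 60},
  {"travel": [0, 0, 35], "roll": 0, "jaw": 60},
  {"travel": [0, 0, 30], "roll": 0, "jaw": 60},
  {"travel": [0, 0, 20], "roll": 0, "jaw": 60},
  {"travel": [0, 0, 10], "roll": 0, "jaw": 60},
  {"travel": [0, 0, 6], "roll": 0, "jaw": 60},
  {"travel": [0, 0, 0], "roll": 0, "jaw": 60},
])

```text
clock: 21.4
tool_pos: [0.4284, 0.3044, 0.0461]
orientation: [180.0, 0.0, -158.0]
force: [-0.9, -0.1, -0.3]
opening: 0.0602
gripper_force: 0.0
```

```bash
python3 - <<'E'
from go import *
go(.427,.303,.0385,-158)
E
```

```text
pos [0.4284 0.3044 0.0461] rpy [ 180.    0. -158.] clk 21.4 open 60.2 F [-0.9 -0.1 -0.3] | roll 0.0 travel 1.8 -0.8 7.6
```

Request:
apply_moves([
  {"travel": [1, 0, 3], "roll": 0, "jaw": 60},
  {"travel": [0, 0, 3], "roll": 0, "jaw": 60},
  {"travel": [0, 0, 2], "roll": 0, "jaw": 60},
  {"travel": [0, 0, 0], "roll": 0, "jaw": 32},
  {"travel": [0, 0, 0], "roll": 0, "jaw": 32},
  {"travel": [0, 0, 0], "roll": 0, "jaw": 32},
  {"travel": [0, 0, 0], "roll": 0, "jaw": 32},
  {"travel": [0, 0, 0], "roll": 0, "jaw": 32},
])

```text
clock: 22.2
tool_pos: [0.4272, 0.3036, 0.0378]
orientation: [-180.0, 0.0, -158.0]
force: [-0.8, -0.3, 1.2]
opening: 0.0393
gripper_force: 30.0
```

Request:
apply_moves([
  {"travel": [0, 0, -22], "roll": 0, "jaw": 32},
  {"travel": [0, 0, -50], "roll": 0, "jaw": 32},
  {"travel": [0, 0, -50], "roll": -8.4, "jaw": 32},
  {"travel": [0, 0, -50], "roll": -8.4, "jaw": 32},
  {"travel": [0, 0, -50], "roll": -8.4, "jaw": 32},
  {"travel": [0, 0, -50], "roll": -8.4, "jaw": 32},
  {"travel": [0, 0, 0], "roll": -8.4, "jaw": 32},
  {"travel": [0, 0, 0], "roll": -8.4, "jaw": 32},
  {"travel": [0, 0, 0], "roll": -8.4, "jaw": 32},
  {"travel": [0, 0, 0], "roll": -7.6, "jaw": 32},
])

```text
clock: 23.2
tool_pos: [0.4268, 0.3035, 0.3095]
orientation: [180.0, 0.0, -91.3]
force: [0.6, 0.7, -0.8]
opening: 0.0394
gripper_force: 30.0
```

Request:
apply_moves([
  {"travel": [40, 0, 0], "roll": 0, "jaw": 32},
  {"travel": [49, 0, 0], "roll": 0, "jaw": 32},
  {"travel": [49, 0, 0], "roll": 0, "jaw": 32},
  {"travel": [49, 0, 0], "roll": 0, "jaw": 32},
  {"travel": [49, 0, 0], "roll": 0, "jaw": 32},
  {"travel": [49, 0, 0], "roll": 0, "jaw": 32},
  {"travel": [49, 0, 0], "roll": 0, "jaw": 32},
  {"travel": [40, 0, 0], "roll": 0, "jaw": 32},
  {"travel": [14, 0, 0], "roll": 0, "jaw": 32},
  {"travel": [0, 0, 0], "roll": 0, "jaw": 32},
])

```text
clock: 24.2
tool_pos: [0.4155, -0.0859, 0.3095]
orientation: [180.0, 0.0, -91.8]
force: [0.9, 0.1, -1.9]
opening: 0.0393
gripper_force: 30.0
```

```bash
python3 - <<'E'
from go import *
go(.435,-.084,.056,-91.6)
E
```

```text
pos [ 0.4155 -0.0859  0.3095] rpy [180.    0.  -91.8] clk 24.2 open 39.3 F [ 0.9  0.1 -1.9] | roll -0.2 travel -2.5 -19.4 253.5
```

Request:
apply_moves([
  {"travel": [-2, -19, 0], "roll": 0, "jaw": 32},
  {"travel": [0, 0, 45], "roll": 0, "jaw": 32},
  {"travel": [0, 0, 45], "roll": 0, "jaw": 32},
  {"travel": [0, 0, 45], "roll": 0, "jaw": 32},
  {"travel": [0, 0, 45], "roll": 0, "jaw": 32},
  {"travel": [0, 0, 35], "roll": 0, "jaw": 32},
  {"travel": [0, 0, 20], "roll": 0, "jaw": 32},
  {"travel": [0, 0, 12], "roll": 0, "jaw": 32},
  {"travel": [0, 0, 6], "roll": 0, "jaw": 32},
  {"travel": [0, 0, 0], "roll": 0, "jaw": 32},
])

```text
clock: 25.2
tool_pos: [0.4345, -0.0818, 0.0568]
orientation: [179.9, -0.0, -91.6]
force: [-4.0, 1.1, 9.6]
opening: 0.0396
gripper_force: 30.0
```

```bash
python3 - <<'E'
from go import *
go(.435,-.084,.056,-91.6)
E
```

```text
pos [ 0.4345 -0.0818  0.0568] rpy [179.9  -0.  -91.6] clk 25.2 open 39.6 F [-4.   1.1  9.6] | roll 0.0 travel 2.2 -0.6 0.8
```

Request:
apply_moves([
  {"travel": [0, 0, -1], "roll": 0, "jaw": 32},
  {"travel": [0, 0, 0], "roll": 0, "jaw": 46},
  {"travel": [0, 0, 0], "roll": 0, "jaw": 48},
  {"travel": [0, 0, 0], "roll": 0, "jaw": 48},
  {"travel": [0, 0, -10], "roll": 0, "jaw": 48},
  {"travel": [0, 0, -30], "roll": 0, "jaw": 48},
  {"travel": [0, 0, -50], "roll": 0, "jaw": 48},
  {"travel": [0, 0, -50], "roll": 0, "jaw": 60},
  {"travel": [0, 0, -50], "roll": 0, "jaw": 60},
  {"travel": [0, 0, -50], "roll": 0, "jaw": 60},
])

```text
clock: 26.2
tool_pos: [0.4344, -0.083, 0.3009]
orientation: [-179.9, 0.0, -91.6]
force: [2.1, -0.8, -0.2]
opening: 0.0594
gripper_force: 0.0
```

Request:
apply_moves([
  {"travel": [50, 0, 0], "roll": 0, "jaw": 60},
  {"travel": [50, 0, 0], "roll": 0, "jaw": 60},
  {"travel": [50, 0, 0], "roll": 0, "jaw": 60},
  {"travel": [0, 0, 0], "roll": 0, "jaw": 60},
])

```text
clock: 26.6
tool_pos: [0.4297, -0.2373, 0.2981]
orientation: [180.0, -0.0, -92.0]
force: [-0.8, -0.6, -0.2]
opening: 0.0597
gripper_force: 0.0
```

```bash
python3 - <<'E'
from go import *
go(.435,-.020,.3,-91.6)
t=ctrl.snapshot("top");s=ctrl.snapshot("side")
a=cv2.resize(t[215:265,205:305][:,:,::-1],None,fx=5,fy=5,interpolation=cv2.INTER_CUBIC)
b=cv2.resize(s[175:245,175:275][:,:,::-1],None,fx=5,fy=5,interpolation=cv2.INTER_CUBIC)
cv2.imwrite("pics/ts9.png",np.vstack([a,b]))
E
```

```text
pos [ 0.4297 -0.2373  0.2981] rpy [180.  -0. -92.] clk 26.6 open 59.7 F [-0.8 -0.6 -0.2] | roll -0.4 travel -217.4 0.8 -1.9
```

View pics/ts9.png

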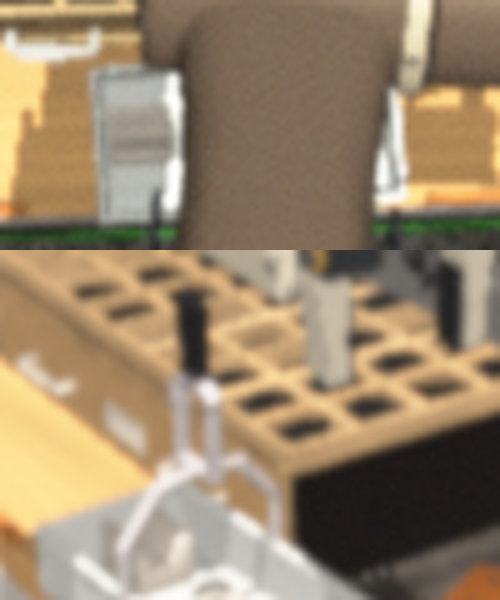

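```bash
python3 - <<'E'
from h import *
for nm,s in(("old",np.load("s0.npy")),("now",ctrl.snapshot("side"))):
    m=(s[175:215,200:225].max(2)<70).astype(np.uint8)
    n,l,st,ce=cv2.connectedComponentsWithStats(m);k=1+st[1:,4].argmax()
    uv=ce[k]+[200,175];print(nm,st[k],uv,plane("side",uv,.028+.203))
# expected tips px of the finger (right-hand finger in view) with bias 15
E
```

```text
old [11  9  5 16 66] [213.22727273 191.22727273] [ 0.44082313 -0.01594227  0.231     ]
now [11  9  5 16 68] [213.16176471 191.20588235] [ 0.4407438  -0.01569592  0.231     ]
```

Request:
apply_moves([
  {"travel": [0, 0, -20], "roll": 8.5, "jaw": 60},
  {"travel": [0, 0, 0], "roll": 8.5, "jaw": 60},
  {"travel": [0, 0, 0], "roll": 8.5, "jaw": 60},
  {"travel": [0, 0, 0], "roll": 8.5, "jaw": 60},
  {"travel": [0, 0, 0], "roll": 8.5, "jaw": 60},
  {"travel": [0, 0, 0], "roll": 8.5, "jaw": 60},
  {"travel": [0, 0, 0], "roll": 8.5, "jaw": 60},
  {"travel": [0, 0, 0], "roll": 8.5, "jaw": 60},
  {"travel": [0, 0, 0], "roll": 8.5, "jaw": 60},
  {"travel": [0, 0, 0], "roll": 8.5, "jaw": 60},
])

```text
clock: 27.75
tool_pos: [0.4313, -0.231, 0.3183]
orientation: [180.0, 0.0, -176.8]
force: [-0.3, 0.1, -0.2]
opening: 0.0599
gripper_force: 0.0
```

Request:
apply_moves([
  {"travel": [0, 0, 0], "roll": 4.6, "jaw": 60},
  {"travel": [0, 45, 0], "roll": 0, "jaw": 60},
  {"travel": [0, 45, 0], "roll": 0, "jaw": 60},
  {"travel": [0, 45, 0], "roll": 0, "jaw": 60},
  {"travel": [0, 45, 0], "roll": 0, "jaw": 60},
  {"travel": [0, 38, 0], "roll": 0, "jaw": 60},
  {"travel": [0, 0, 0], "roll": 0, "jaw": 60},
])

```text
clock: 28.45
tool_pos: [0.4353, -0.0099, 0.3184]
orientation: [179.9, 0.1, 179.2]
force: [0.3, -0.2, 0.4]
opening: 0.0599
gripper_force: 0.0
```

```bash
python3 - <<'E'
from go import *
go(.4375,-.019,.228,-181.6)
s=ctrl.snapshot("side");t=ctrl.snapshot("top")
a=cv2.resize(s[130:230,150:260][:,:,::-1],None,fx=5,fy=5,interpolation=cv2.INTER_CUBIC)
cv2.imwrite("pics/s10.png",a)
E
```

```text
pos [ 0.4353 -0.0099  0.3184] rpy [1.799e+02 1.000e-01 1.792e+02] clk 28.45 open 59.9 F [ 0.3 -0.2  0.4] | roll 0.8 travel -2.5 -9.0 90.4
```

Request:
apply_moves([
  {"travel": [-2, -9, 0], "roll": 0.8, "jaw": 60},
  {"travel": [0, 0, 30], "roll": 0, "jaw": 60},
  {"travel": [0, 0, 30], "roll": 0, "jaw": 60},
  {"travel": [0, 0, 20], "roll": 0, "jaw": 60},
  {"travel": [0, 0, 10], "roll": 0, "jaw": 60},
  {"travel": [0, 0, 0], "roll": 0, "jaw": 60},
])

```text
clock: 29.15
tool_pos: [0.4368, -0.0249, 0.2269]
orientation: [-179.9, -0.1, 177.9]
force: [-0.5, -0.1, 0.9]
opening: 0.0597
gripper_force: 0.0
```

```bash
python3 - <<'E'
from go import *
go(.4375,-.019,.228,-181.6)
s=ctrl.snapshot("side")
a=cv2.resize(s[130:240,150:270][:,:,::-1],None,fx=5,fy=5,interpolation=cv2.INTER_CUBIC)
cv2.imwrite("pics/s10.png",a)
E
```

```text
pos [ 0.4368 -0.0249  0.2269] rpy [-1.799e+02 -1.000e-01  1.779e+02] clk 29.15 open 59.7 F [-0.5 -0.1  0.9] | roll -0.5 travel -0.5 5.9 -1.1
```

View pics/s10.png

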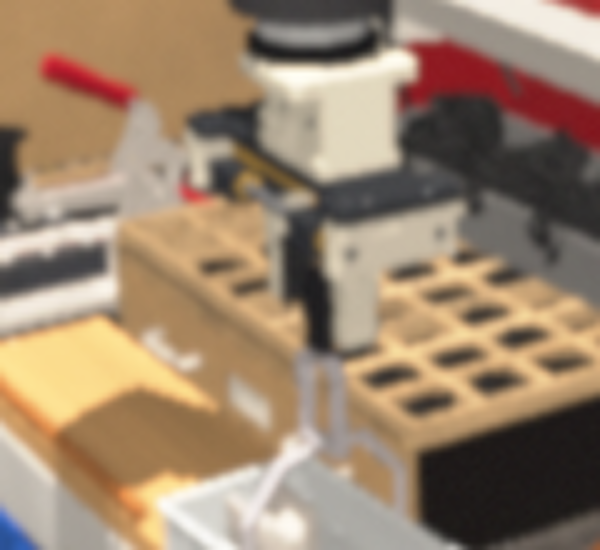

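The tab at (318,300) lies between the two fingers, at (285,260) and (360,290). Closing now.

Request:
apply_moves([
  {"travel": [0, 4, 0], "roll": -0.5, "jaw": 60},
  {"travel": [0, 0, 0], "roll": 0, "jaw": 10},
  {"travel": [0, 0, 0], "roll": 0, "jaw": 10},
  {"travel": [0, 0, 0], "roll": 0, "jaw": 10},
  {"travel": [0, 0, 0], "roll": 0, "jaw": 10},
  {"travel": [0, 0, 0], "roll": 0, "jaw": 10},
  {"travel": [0, 0, 0], "roll": 0, "jaw": 10},
  {"travel": [0, 0, 0], "roll": 0, "jaw": 10},
])

```text
clock: 30.0
tool_pos: [0.4369, -0.0198, 0.2271]
orientation: [180.0, -0.1, 178.5]
force: [0.1, -1.0, -3.6]
opening: 0.022
gripper_force: 30.0
```

Request:
apply_moves([
  {"travel": [0, 0, -5], "roll": 0, "jaw": 10},
  {"travel": [0, 0, -10], "roll": 0, "jaw": 10},
  {"travel": [0, 0, -20], "roll": 0, "jaw": 10},
  {"travel": [0, 0, -20], "roll": 0, "jaw": 10},
  {"travel": [0, 0, 0], "roll": 0, "jaw": 10},
  {"travel": [0, 0, 0], "roll": 0, "jaw": 10},
  {"travel": [0, 0, 0], "roll": 0, "jaw": 10},
])

```text
clock: 30.7
tool_pos: [0.4366, -0.0198, 0.2814]
orientation: [-180.0, -0.1, 178.5]
force: [-0.2, -0.5, -7.0]
opening: 0.0219
gripper_force: 30.0
```

```bash
python3 - <<'E'
from go import *
go(.4375,-.019,.228,-181.6);o=ctrl.get_obs();print(o["moment"])
E
```

```text
pos [ 0.4366 -0.0198  0.2814] rpy [-1.800e+02 -1.000e-01  1.785e+02] clk 30.7 open 21.9 F [-0.2 -0.5 -7. ] | roll 0.1 travel -0.9 0.8 53.4
[-0.06844315 -0.1334938   0.01805892]
```

Request:
apply_moves([
  {"travel": [0, 0, -20], "roll": 0, "jaw": 10},
  {"travel": [0, 0, -20], "roll": 3, "jaw": 10},
  {"travel": [0, 0, -15], "roll": 5, "jaw": 10},
  {"travel": [0, 0, 0], "roll": 5, "jaw": 10},
  {"travel": [0, 0, 0], "roll": 2.4, "jaw": 10},
  {"travel": [0, 0, 0], "roll": 0, "jaw": 10},
  {"travel": [0, 0, 0], "roll": 0, "jaw": 10},
])

```text
clock: 31.4
tool_pos: [0.4373, -0.0198, 0.3369]
orientation: [-180.0, -0.1, 163.2]
force: [0.5, -0.9, -6.0]
opening: 0.0219
gripper_force: 30.0
```

```bash
python3 - <<'E'
from go import *
go(.489,-.1525,.336,163.1)
s=np.load("s0.npy")
# rod line in side view for both hooks: bright pixels; compare with projected seat/tip guesses
for nm,tip,d,z in(("scale",(.546,-.170),-17,.285),("peg",(.516,-.371),-16,.275)):
    a=np.radians(d);u=np.array([np.cos(a),np.sin(a),0])
    for k in(0,.035,.09):
        p=np.array([*tip,z-.005])+u*k;q=proj("side",p);x=int(round(q[0]));y=int(round(q[1]))
        col=s[y-9:y+10,x].min(1);print(nm,k,np.round(q,1),"bright rows",[y-9+i for i in range(19) if col[i]>150])
E
```

```text
pos [ 0.4373 -0.0198  0.3369] rpy [-1.800e+02 -1.000e-01  1.632e+02] clk 31.4 open 21.9 F [ 0.5 -0.9 -6. ] | roll 0.1 travel -88.1 -111.9 0.9
scale 0 [273.7 184.7] bright rows []
scale 0.035 [285.4 183.3] bright rows [181, 182, 183, 184]
scale 0.09 [303.3 181. ] bright rows [178, 179, 180, 181]
peg 0 [315.6 218.3] bright rows []
peg 0.035 [328.6 216.1] bright rows [210, 211, 212, 213, 214, 215, 216, 217, 218, 219, 220, 221, 222, 223, 224, 225]
peg 0.09 [348.5 212.8] bright rows [209, 210, 211, 212, 213, 214]
```

Request:
apply_moves([
  {"travel": [-12, -16, 0], "roll": 0, "jaw": 10},
  {"travel": [-22, -28, 0], "roll": 0, "jaw": 10},
  {"travel": [-22, -28, 0], "roll": 0, "jaw": 10},
  {"travel": [-20, -26, 0], "roll": 0, "jaw": 10},
  {"travel": [-12, -14, 0], "roll": 0, "jaw": 10},
  {"travel": [0, 0, 0], "roll": 0, "jaw": 10},
  {"travel": [0, 0, 0], "roll": 0, "jaw": 10},
  {"travel": [0, 0, 0], "roll": 0, "jaw": 10},
  {"travel": [0, 0, 0], "roll": 0, "jaw": 10},
])

```text
clock: 32.3
tool_pos: [0.489, -0.1518, 0.3378]
orientation: [180.0, 0.0, 163.2]
force: [0.9, 0.7, -6.0]
opening: 0.0219
gripper_force: 30.0
```

```bash
python3 - <<'E'
from go import *
go(.5795,-.1805,.336,163.1)
s=ctrl.snapshot("side");t=ctrl.snapshot("top")
a=cv2.resize(s[140:260,215:345][:,:,::-1],(650,600),interpolation=cv2.INTER_CUBIC)
o=ctrl.get_obs();p=o["tool_pos"]
for z in(-.0241,-.0781):
  q=proj("side",(p[0],p[1],p[2]+z));print("eye exp",(q-[215,140])*5)
for k in((.546,-.170,.301),(.579,-.180,.285)):print((proj("side",k)-[215,140])*5)
cv2.imwrite("pics/s11.png",a)
E
```

```text
pos [ 0.489  -0.1518  0.3378] rpy [180.    0.  163.2] clk 32.3 open 21.9 F [ 0.9  0.7 -6. ] | roll 0.1 travel -94.9 -1.1 1.8
eye exp [191.36297348 178.76036916]
eye exp [190.85171172 269.87759617]
[294.3866257  188.62509396]
[351.18402873 208.06801014]
```

View pics/s11.png

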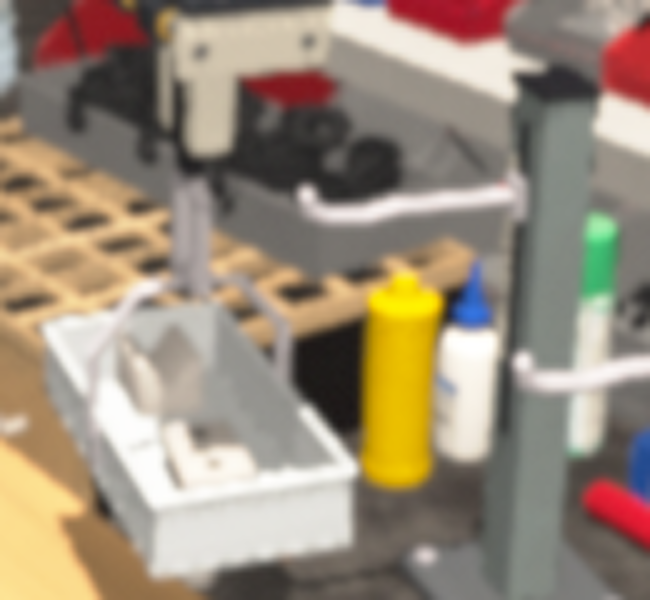

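The eye sits at (193,180–285), where expected, and the hook tip is at (305,190), level with the window. All parts are in the basket. Sliding on slowly.

Request:
apply_moves([
  {"travel": [-6, 0, 0], "roll": 0, "jaw": 10},
  {"travel": [-10, 0, 0], "roll": 0, "jaw": 10},
  {"travel": [-10, 0, 0], "roll": 0, "jaw": 10},
  {"travel": [-10, 0, 0], "roll": 0, "jaw": 10},
  {"travel": [-10, 0, 0], "roll": 0, "jaw": 10},
  {"travel": [-10, 0, 0], "roll": 0, "jaw": 10},
  {"travel": [-6, 0, 0], "roll": 0, "jaw": 10},
  {"travel": [-4, 0, 0], "roll": 0, "jaw": 10},
  {"travel": [0, 0, 0], "roll": 0, "jaw": 10},
])

```text
clock: 33.3
tool_pos: [0.5527, -0.1719, 0.3374]
orientation: [-180.0, -0.0, 163.1]
force: [0.1, 1.0, -5.6]
opening: 0.0219
gripper_force: 30.0
```

```bash
python3 - <<'E'
from go import *
go(.583,-.1815,.336,163.1)
t=ctrl.snapshot("top");s=ctrl.snapshot("side")
p=ctrl.get_obs()["tool_pos"];q=proj("side",(p[0],p[1],p[2]-.04));print(q)
m=s.min(2)
y0=int(q[1])-8;x0=int(q[0])-12;print(x0,y0);print(m[y0:y0+22,x0:x0+36])
E
```

```text
pos [ 0.5527 -0.1719  0.3374] rpy [-180.    -0.   163.1] clk 33.3 open 21.9 F [ 0.1  1.  -5.6] | roll -0.0 travel -31.8 -0.4 1.4
[275.9511359  178.56682899]
263 170
[[ 45  47  46  45  44  47  49  49  52  55  52  42  35  35  38  43  53  66
   80  87  84  71  54  44  44  45  46  44  43  43  47  64  89 111 119 124]
 [ 45  46  46  46  45  47  49  51  60  77  80  67  51  43  44  48  61  79
   92  95  88  68  51  47  49  50  49  48  44  41  46  63  88 111 124 128]
 [ 44  45  47  48  47  46  48  51  72  98 105  93  75  70  74  71  73  85
   93  95  85  65  51  51  51  51  51  46  42  42  47  66  89 111 123 127]
 [ 44  44  45  46  47  45  45  49  77 108 117 112 105 108 112 105  86  80
   85  86  78  63  51  52  51  49  46  45  42  43  45  61  83 102 114 120]
 [ 51  46  46  45  44  44  44  51  81 116 133 133 131 139 142 132 104  76
   66  66  63  56  53  51  50  45  43  43  42  42  43  55  75  95 104 109]
 [ 73  65  59  52  48  45  44  52  88 128 148 149 145 148 153 147 123  83
   53  49  52  54  51  50  46  44  43  42  42  41  41  53  76  93 102 105]
 [ 95  91  85  73  62  52  47  55  92 135
[... 1643 characters left out ...]
 151 135 140 155 156 143 123
  113 111 112 111 110 111 110 110 110 109 109 109 110 109 109 110 110 109]
 [106 107 107 106 104 103 103 106 122 146 156 148 136 144 156 156 144 123
  114 112 112 111 111 112 110 110 108 109 109 110 109 109 108 107 108 108]
 [119 121 118 113 106 104 103 106 119 140 147 142 137 150 160 157 143 123
  114 112 112 111 111 110 110 109 109 108 109 108 108 107 107 106 105 103]
 [134 136 132 121 111 105 104 106 115 131 138 136 140 156 163 158 145 127
  118 117 118 116 114 112 110 109 108 108 109 110 110 107 105 102  98  95]
 [139 137 132 126 118 114 112 112 117 129 138 137 143 158 163 160 149 139
  134 133 132 132 129 119 111 106 108 108 112 117 117 113 107  96  87  84]]
```

Request:
apply_moves([
  {"travel": [-6, 0, 0], "roll": 0, "jaw": 10},
  {"travel": [-8, 0, 0], "roll": 0, "jaw": 10},
  {"travel": [-8, 0, 0], "roll": 0, "jaw": 10},
  {"travel": [-6, 0, 0], "roll": 0, "jaw": 10},
  {"travel": [-4, 0, 0], "roll": 0, "jaw": 10},
  {"travel": [0, 0, 0], "roll": 0, "jaw": 10},
  {"travel": [0, 0, 0], "roll": 0, "jaw": 10},
])

```text
clock: 34.1
tool_pos: [0.5828, -0.1811, 0.3375]
orientation: [-180.0, -0.0, 163.1]
force: [0.9, 0.2, -6.2]
opening: 0.022
gripper_force: 30.0
```

```bash
python3 - <<'E'
from go import *
go(.583,-.1815,.310,163.1);print(ctrl.get_obs()["moment"])
s=ctrl.snapshot("side");m=s.min(2)
p=ctrl.get_obs()["tool_pos"];q=proj("side",(p[0],p[1],p[2]-.04));print(q)
print(m[172:192:1,262:300])
E
```

```text
pos [ 0.5828 -0.1811  0.3375] rpy [-180.    -0.   163.1] clk 34.1 open 22.0 F [ 0.9  0.2 -6.2] | roll -0.0 travel -0.3 -0.4 27.5
[-0.1047208  -0.29863167  0.00031784]
[286.67988101 177.24501104]
[[ 43  45  46  47  46  47  47  47  47  47  46  46  45  43  42  40  43  62
   84  99 110 121 121 115 111 116 119 111  82  53  42  48  65  90 110 122
  127 126]
 [ 46  43  45  45  45  44  45  44  45  43  45  43  43  44  41  40  42  56
   76  91 112 132 136 131 130 140 146 135 103  65  47  46  61  84 102 113
  120 122]
 [ 58  52  48  46  45  45  43  44  43  45  44  44  42  41  40  38  41  46
   60  80 115 146 152 145 135 144 154 148 121  81  51  43  54  76  95 104
  109 112]
 [ 77  72  66  59  54  48  45  45  45  46  45  45  45  48  47  44  42  42
   46  72 114 148 159 147 126 134 150 154 135  92  54  43  55  77  95 101
  105 106]
 [ 93  95  91  85  74  60  53  47  45  46  44  46  61  82  88  73  51  44
   45  68 111 146 159 146 117 122 143 152 138  95  54  46  60  83  98 104
  108 110]
 [ 98 103 107 105  97  85  73  61  55  53  52  57  96 143 158 128  81  51
   49  69 111 147 159 147 117 116 13
[... 1575 characters left out ...]
 137 138 155 162 153 131 114 111 109 110 109 109 110
  110 109]
 [106 107 107 108 107 105 104 102 103 102 102 103 103 103 104 105 107 109
  113 120 134 142 138 131 137 156 163 153 132 115 112 110 109 109 110 109
  109 106]
 [114 118 122 119 112 106 103 104 103 103 103 103 104 104 104 104 109 112
  113 117 127 134 134 131 139 156 163 155 137 124 121 118 117 114 112 108
  103 101]
 [128 135 137 132 121 111 104 103 104 103 103 104 104 107 109 113 126 131
  126 124 132 138 138 137 142 157 163 158 147 141 138 137 133 132 127 112
  100  94]
 [137 139 137 132 123 112 105 103 103 103 103 105 112 128 138 151 173 179
  159 144 147 149 144 136 143 159 164 160 154 152 154 154 153 151 145 126
  101  87]]
```

The hook tip now shows left of the eye, at columns 275–277 with the eye at about 286, so the seat is under the apex. Lowering gently.

Request:
apply_moves([
  {"travel": [0, 0, 4], "roll": 0, "jaw": 10},
  {"travel": [0, 0, 5], "roll": 0, "jaw": 10},
  {"travel": [0, 0, 5], "roll": 0, "jaw": 10},
  {"travel": [0, 0, 4], "roll": 0, "jaw": 10},
  {"travel": [0, 0, 3], "roll": 0, "jaw": 10},
  {"travel": [0, 0, 2], "roll": 0, "jaw": 10},
  {"travel": [0, 0, 2], "roll": 0, "jaw": 10},
  {"travel": [0, 0, 2], "roll": 0, "jaw": 10},
  {"travel": [0, 0, 1], "roll": 0, "jaw": 10},
  {"travel": [0, 0, 1], "roll": 0, "jaw": 10},
])

```text
clock: 35.15
tool_pos: [0.583, -0.1811, 0.3089]
orientation: [-180.0, 0.0, 163.1]
force: [-0.1, -0.8, -5.4]
opening: 0.0217
gripper_force: 30.0
```

Request:
apply_moves([
  {"travel": [0, 0, 1], "roll": 0, "jaw": 10},
  {"travel": [0, 0, 1], "roll": 0, "jaw": 10},
  {"travel": [0, 0, 1], "roll": 0, "jaw": 10},
  {"travel": [0, 0, 1], "roll": 0, "jaw": 10},
  {"travel": [0, 0, 1], "roll": 0, "jaw": 10},
  {"travel": [0, 0, 1], "roll": 0, "jaw": 10},
  {"travel": [0, 0, 1], "roll": 0, "jaw": 10},
  {"travel": [0, 0, 1], "roll": 0, "jaw": 10},
  {"travel": [0, 0, 1], "roll": 0, "jaw": 10},
  {"travel": [0, 0, 1], "roll": 0, "jaw": 10},
])

```text
clock: 36.15
tool_pos: [0.583, -0.1811, 0.2987]
orientation: [-180.0, 0.0, 163.1]
force: [0.2, -0.3, -3.5]
opening: 0.0215
gripper_force: 30.0
```

```bash
python3 - <<'E'
from go import *
go(.583,-.1815,.310,163.1);print(ctrl.get_obs()["moment"])
E
```

```text
pos [ 0.583  -0.1811  0.2987] rpy [-180.     0.   163.1] clk 36.15 open 21.5 F [ 0.2 -0.3 -3.5] | roll -0.0 travel -0.1 -0.4 -11.3
[-0.11632116 -0.19116273 -0.01421116]
```

Request:
apply_moves([
  {"travel": [0, 0, 2], "roll": 0, "jaw": 10},
  {"travel": [0, 0, 2], "roll": 0, "jaw": 10},
  {"travel": [0, 0, 2], "roll": 0, "jaw": 10},
  {"travel": [0, 0, 2], "roll": 0, "jaw": 10},
  {"travel": [0, 0, 2], "roll": 0, "jaw": 10},
  {"travel": [0, 0, 2], "roll": 0, "jaw": 10},
  {"travel": [0, 0, 2], "roll": 0, "jaw": 10},
  {"travel": [0, 0, 1], "roll": 0, "jaw": 10},
  {"travel": [0, 0, 0], "roll": 0, "jaw": 10},
  {"travel": [0, 0, 0], "roll": 0, "jaw": 10},
])

```text
clock: 37.15
tool_pos: [0.583, -0.1811, 0.2839]
orientation: [-180.0, 0.0, 163.1]
force: [0.4, -0.4, -1.0]
opening: 0.0216
gripper_force: 30.0
```

Request:
apply_moves([
  {"travel": [0, 0, 1], "roll": 0, "jaw": 10},
  {"travel": [0, 0, 1], "roll": 0, "jaw": 10},
  {"travel": [0, 0, 1], "roll": 0, "jaw": 10},
  {"travel": [0, 0, 1], "roll": 0, "jaw": 10},
  {"travel": [0, 0, 1], "roll": 0, "jaw": 10},
  {"travel": [0, 0, 0], "roll": 0, "jaw": 10},
  {"travel": [0, 0, 0], "roll": 0, "jaw": 10},
])

```text
clock: 37.85
tool_pos: [0.583, -0.1811, 0.2788]
orientation: [-180.0, 0.0, 163.1]
force: [0.8, -1.2, -1.0]
opening: 0.0218
gripper_force: 30.0
```

```bash
python3 - <<'E'
from go import *
go(.583,-.1815,.276,163.1);print(ctrl.get_obs()["moment"])
E
```

```text
pos [ 0.583  -0.1811  0.2788] rpy [-180.     0.   163.1] clk 37.85 open 21.8 F [ 0.8 -1.2 -1. ] | roll -0.0 travel -0.1 -0.4 2.8
[-0.34542502 -0.29652331  0.04029642]
```

Request:
apply_moves([
  {"travel": [0, 0, 1], "roll": 0, "jaw": 10},
  {"travel": [0, 0, 1], "roll": 0, "jaw": 10},
  {"travel": [0, 0, 0], "roll": 0, "jaw": 24},
  {"travel": [0, 0, 0], "roll": 0, "jaw": 28},
  {"travel": [0, 0, 0], "roll": 0, "jaw": 40},
  {"travel": [0, 0, 0], "roll": 0, "jaw": 60},
  {"travel": [0, 0, 0], "roll": 0, "jaw": 60},
  {"travel": [0, 0, 0], "roll": 0, "jaw": 60},
  {"travel": [0, 0, -5], "roll": 0, "jaw": 60},
  {"travel": [0, 0, -15], "roll": 0, "jaw": 60},
])

```text
clock: 38.85
tool_pos: [0.5822, -0.1809, 0.2958]
orientation: [-180.0, -0.2, 163.1]
force: [-0.8, 0.1, -0.2]
opening: 0.0596
gripper_force: 0.0
```

Request:
apply_moves([
  {"travel": [0, 0, -20], "roll": 0, "jaw": 60},
  {"travel": [0, 0, -25], "roll": 0, "jaw": 60},
  {"travel": [0, 0, -25], "roll": 0, "jaw": 60},
  {"travel": [0, 0, 0], "roll": 0, "jaw": 60},
  {"travel": [0, 0, 0], "roll": 0, "jaw": 60},
  {"travel": [0, 0, 0], "roll": 0, "jaw": 60},
  {"travel": [0, 0, 0], "roll": 0, "jaw": 60},
  {"travel": [0, 0, 0], "roll": 0, "jaw": 60},
  {"travel": [0, 0, 0], "roll": 0, "jaw": 60},
  {"travel": [0, 0, 0], "roll": 0, "jaw": 60},
])

```text
clock: 39.85
tool_pos: [0.5829, -0.181, 0.3665]
orientation: [-180.0, -0.0, 163.1]
force: [0.8, -0.1, 0.4]
opening: 0.06
gripper_force: 0.0
```

```bash
cat > still.py <<'E'
from go import *
go(.583,-.1815,.276,163.1)
f=[]
for i in range(6):f.append(cv2.cvtColor(ctrl.snapshot("side"),cv2.COLOR_RGB2GRAY)[165:290,240:340].astype(float))
np.save("last.npy",f[-1])
print([round(np.abs(f[i+1]-f[i]).mean(),2) for i in range(5)],"0-5",round(np.abs(f[5]-f[0]).mean(),2),
 "shift",[np.round(cv2.phaseCorrelate(f[0],g)[0],2) for g in f[1:]])
E
python3 still.py; python3 - <<'E'
from go import *
# tab dark blob in side view
s=ctrl.snapshot("side");g=s.max(2);np.save("sh.npy",s)
a=np.load("sh.npy").min(2)
for z in(.175,.228,.205):
    print(z,proj("side",(.583,-.1815,.252-.175+z)))
m=(s[140:195,270:300].max(2)<70).astype(np.uint8);n,l,st,ce=cv2.connectedComponentsWithStats(m)
print([(st[k],ce[k]+[270,140]) for k in range(1,n) if st[k][4]>15])
E
```

```text
pos [ 0.5829 -0.181   0.3665] rpy [-180.    -0.   163.1] clk 39.85 open 60.0 F [ 0.8 -0.1  0.4] | roll -0.0 travel -0.2 -0.4 90.5
[np.float64(1.93), np.float64(2.1), np.float64(1.96), np.float64(1.61), np.float64(1.13)] 0-5 5.66 shift [array([0.11, 0.61]), array([0.22, 0.63]), array([0.32, 0.61]), array([0.34, 0.64]), array([0.35, 0.64])]
0.175 [286.24053478 192.24477047]
0.228 [286.95741964 174.81701401]
0.205 [286.64304766 182.45952213]
[(array([12,  0,  5, 10, 43], dtype=int32), array([283.76744186, 144.23255814])), (array([  0,  22,  25,  31, 399], dtype=int32), array([281.36591479, 173.88972431]))]
```

Request:
apply_moves([
  {"travel": [0, 0, 0], "roll": 0, "jaw": 60},
  {"travel": [0, 0, 0], "roll": 0, "jaw": 60},
  {"travel": [0, 0, 0], "roll": 0, "jaw": 60},
  {"travel": [0, 0, 0], "roll": 0, "jaw": 60},
  {"travel": [0, 0, 0], "roll": 0, "jaw": 60},
  {"travel": [0, 0, 0], "roll": 0, "jaw": 60},
  {"travel": [0, 0, 0], "roll": 0, "jaw": 60},
  {"travel": [0, 0, 0], "roll": 0, "jaw": 60},
  {"travel": [0, 0, 0], "roll": 0, "jaw": 60},
  {"travel": [0, 0, 0], "roll": 0, "jaw": 60},
])

```text
clock: 41.2
tool_pos: [0.5829, -0.181, 0.3667]
orientation: [-180.0, -0.0, 163.1]
force: [-0.4, 0.7, -1.1]
opening: 0.0602
gripper_force: 0.0
```

Request:
apply_moves([
  {"travel": [0, 0, 0], "roll": 0, "jaw": 60},
  {"travel": [0, 0, 0], "roll": 0, "jaw": 60},
  {"travel": [0, 0, 0], "roll": 0, "jaw": 60},
  {"travel": [0, 0, 0], "roll": 0, "jaw": 60},
  {"travel": [0, 0, 0], "roll": 0, "jaw": 60},
  {"travel": [0, 0, 0], "roll": 0, "jaw": 60},
  {"travel": [0, 0, 0], "roll": 0, "jaw": 60},
  {"travel": [0, 0, 0], "roll": 0, "jaw": 60},
  {"travel": [0, 0, 0], "roll": 0, "jaw": 60},
  {"travel": [0, 0, 0], "roll": 0, "jaw": 60},
])

```text
clock: 42.2
tool_pos: [0.5829, -0.181, 0.3667]
orientation: [-180.0, 0.0, 163.1]
force: [-0.2, 0.1, -0.0]
opening: 0.0599
gripper_force: 0.0
```

Request:
apply_moves([
  {"travel": [0, 0, 0], "roll": 0, "jaw": 60},
  {"travel": [0, 0, 0], "roll": 0, "jaw": 60},
  {"travel": [0, 0, 0], "roll": 0, "jaw": 60},
  {"travel": [0, 0, 0], "roll": 0, "jaw": 60},
  {"travel": [0, 0, 0], "roll": 0, "jaw": 60},
  {"travel": [0, 0, 0], "roll": 0, "jaw": 60},
  {"travel": [0, 0, 0], "roll": 0, "jaw": 60},
  {"travel": [0, 0, 0], "roll": 0, "jaw": 60},
  {"travel": [0, 0, 0], "roll": 0, "jaw": 60},
  {"travel": [0, 0, 0], "roll": 0, "jaw": 60},
])

```text
clock: 43.2
tool_pos: [0.5829, -0.181, 0.3667]
orientation: [-180.0, -0.0, 163.1]
force: [-0.4, -0.3, -0.0]
opening: 0.06
gripper_force: 0.0
```

Request:
apply_moves([
  {"travel": [0, 0, 0], "roll": 0, "jaw": 60},
  {"travel": [0, 0, 0], "roll": 0, "jaw": 60},
  {"travel": [0, 0, 0], "roll": 0, "jaw": 60},
  {"travel": [0, 0, 0], "roll": 0, "jaw": 60},
  {"travel": [0, 0, 0], "roll": 0, "jaw": 60},
  {"travel": [0, 0, 0], "roll": 0, "jaw": 60},
  {"travel": [0, 0, 0], "roll": 0, "jaw": 60},
  {"travel": [0, 0, 0], "roll": 0, "jaw": 60},
  {"travel": [0, 0, 0], "roll": 0, "jaw": 60},
  {"travel": [0, 0, 0], "roll": 0, "jaw": 60},
])

```text
clock: 44.2
tool_pos: [0.5829, -0.1811, 0.3667]
orientation: [-180.0, 0.0, 163.1]
force: [-0.1, -0.6, 0.1]
opening: 0.0602
gripper_force: 0.0
```

Request:
apply_moves([
  {"travel": [0, 0, 0], "roll": 0, "jaw": 60},
  {"travel": [0, 0, 0], "roll": 0, "jaw": 60},
  {"travel": [0, 0, 0], "roll": 0, "jaw": 60},
  {"travel": [0, 0, 0], "roll": 0, "jaw": 60},
  {"travel": [0, 0, 0], "roll": 0, "jaw": 60},
  {"travel": [0, 0, 0], "roll": 0, "jaw": 60},
  {"travel": [0, 0, 0], "roll": 0, "jaw": 60},
  {"travel": [0, 0, 0], "roll": 0, "jaw": 60},
  {"travel": [0, 0, 0], "roll": 0, "jaw": 60},
  {"travel": [0, 0, 0], "roll": 0, "jaw": 60},
])

```text
clock: 45.2
tool_pos: [0.5829, -0.181, 0.3667]
orientation: [180.0, -0.0, 163.1]
force: [0.5, -0.2, -0.1]
opening: 0.06
gripper_force: 0.0
```

```bash
python3 still.py
```

```text
pos [ 0.5829 -0.181   0.3667] rpy [180.   -0.  163.1] clk 45.2 open 60.0 F [ 0.5 -0.2 -0.1] | roll -0.0 travel -0.2 -0.4 90.7
[np.float64(0.48), np.float64(0.48), np.float64(0.47), np.float64(0.47), np.float64(0.48)] 0-5 0.48 shift [array([-0.  ,  0.52]), array([-0.01,  0.5 ]), array([-0.  ,  0.51]), array([-0.01,  0.53]), array([-0.02,  0.52])]
```

The frame differences are down to noise (0.48), so it hangs still. I'll wait several more seconds to be sure.

Request:
apply_moves([
  {"travel": [0, 0, 0], "roll": 0, "jaw": 60},
  {"travel": [0, 0, 0], "roll": 0, "jaw": 60},
  {"travel": [0, 0, 0], "roll": 0, "jaw": 60},
  {"travel": [0, 0, 0], "roll": 0, "jaw": 60},
  {"travel": [0, 0, 0], "roll": 0, "jaw": 60},
  {"travel": [0, 0, 0], "roll": 0, "jaw": 60},
  {"travel": [0, 0, 0], "roll": 0, "jaw": 60},
  {"travel": [0, 0, 0], "roll": 0, "jaw": 60},
  {"travel": [0, 0, 0], "roll": 0, "jaw": 60},
  {"travel": [0, 0, 0], "roll": 0, "jaw": 60},
])

```text
clock: 46.5
tool_pos: [0.5829, -0.181, 0.3667]
orientation: [180.0, 0.0, 163.1]
force: [-0.2, -1.0, -0.6]
opening: 0.0598
gripper_force: 0.0
```

Request:
apply_moves([
  {"travel": [0, 0, 0], "roll": 0, "jaw": 60},
  {"travel": [0, 0, 0], "roll": 0, "jaw": 60},
  {"travel": [0, 0, 0], "roll": 0, "jaw": 60},
  {"travel": [0, 0, 0], "roll": 0, "jaw": 60},
  {"travel": [0, 0, 0], "roll": 0, "jaw": 60},
  {"travel": [0, 0, 0], "roll": 0, "jaw": 60},
  {"travel": [0, 0, 0], "roll": 0, "jaw": 60},
  {"travel": [0, 0, 0], "roll": 0, "jaw": 60},
  {"travel": [0, 0, 0], "roll": 0, "jaw": 60},
  {"travel": [0, 0, 0], "roll": 0, "jaw": 60},
])

```text
clock: 47.5
tool_pos: [0.5829, -0.181, 0.3667]
orientation: [180.0, 0.0, 163.1]
force: [-0.5, 0.1, 0.4]
opening: 0.0602
gripper_force: 0.0
```

Request:
apply_moves([
  {"travel": [0, 0, 0], "roll": 0, "jaw": 60},
  {"travel": [0, 0, 0], "roll": 0, "jaw": 60},
  {"travel": [0, 0, 0], "roll": 0, "jaw": 60},
  {"travel": [0, 0, 0], "roll": 0, "jaw": 60},
  {"travel": [0, 0, 0], "roll": 0, "jaw": 60},
  {"travel": [0, 0, 0], "roll": 0, "jaw": 60},
  {"travel": [0, 0, 0], "roll": 0, "jaw": 60},
  {"travel": [0, 0, 0], "roll": 0, "jaw": 60},
  {"travel": [0, 0, 0], "roll": 0, "jaw": 60},
  {"travel": [0, 0, 0], "roll": 0, "jaw": 60},
])

```text
clock: 48.5
tool_pos: [0.5829, -0.181, 0.3667]
orientation: [-180.0, -0.0, 163.1]
force: [-0.5, 0.2, -0.4]
opening: 0.0598
gripper_force: 0.0
```

Request:
apply_moves([
  {"travel": [0, 0, 0], "roll": 0, "jaw": 60},
  {"travel": [0, 0, 0], "roll": 0, "jaw": 60},
  {"travel": [0, 0, 0], "roll": 0, "jaw": 60},
  {"travel": [0, 0, 0], "roll": 0, "jaw": 60},
  {"travel": [0, 0, 0], "roll": 0, "jaw": 60},
  {"travel": [0, 0, 0], "roll": 0, "jaw": 60},
  {"travel": [0, 0, 0], "roll": 0, "jaw": 60},
  {"travel": [0, 0, 0], "roll": 0, "jaw": 60},
  {"travel": [0, 0, 0], "roll": 0, "jaw": 60},
  {"travel": [0, 0, 0], "roll": 0, "jaw": 60},
])

```text
clock: 49.5
tool_pos: [0.5829, -0.181, 0.3667]
orientation: [180.0, 0.0, 163.1]
force: [-0.5, -0.4, 0.1]
opening: 0.0605
gripper_force: 0.0
```

```bash
cp last.npy prev.npy; python3 still.py; python3 - <<'E'
from h import *
print(np.abs(np.load("prev.npy")-np.load("last.npy")).mean())
s=ctrl.snapshot("side")
# tab column centre per row, window posts per row
for r in range(158,200,2): print(r,s[r,276:300].max(1))
# rim line of near end
E
```

```text
pos [ 0.5829 -0.181   0.3667] rpy [180.    0.  163.1] clk 49.5 open 60.5 F [-0.5 -0.4  0.1] | roll -0.0 travel -0.2 -0.4 90.7
[np.float64(0.47), np.float64(0.48), np.float64(0.47), np.float64(0.47), np.float64(0.47)] 0-5 0.48 shift [array([-0.02,  0.49]), array([-0.  ,  0.51]), array([0.01, 0.5 ]), array([0.02, 0.49]), array([-0.01,  0.51])]
0.47912
158 [128 128 128 128 127 125 124 127 132 134 137 139 141 140 140 160 179 183
 184 184 183 173 159 153]
160 [104 105 106 106 113 116 117 123 130 132 133 132 133 132 132 135 139 142
 146 151 153 153 154 153]
162 [ 64  61  61  61  66  70  76  88 109 125 129 130 130 129 129 129 130 131
 131 132 134 139 142 146]
164 [ 50  47  51  59  57  57  60  63  77 102 121 127 126 126 128 128 128 130
 129 128 129 130 130 132]
166 [ 54  55  64  73  72  64  61  64  79  98 108 109 106 108 111 113 118 121
 126 128 129 130 131 130]
168 [ 52  54  54  57  59  58  60  67  79  78  66  57  52  53  55  60  69  82
 101 118 127 130 129 130]
170 [ 41  39  43  53  71  85  92  91  76  55  48  47  49  48  47  45  43  50
  68  97 120 130 133 137]
172 [ 43  42  47  65  90 10
[... 714 characters left out ...]
 119 119 118 105  72  39  31  34  41  71 103 115 118 118
 118 116 118 118 118 118]
188 [114 114 115 118 119 121 119 106  71  40  32  33  44  72 102 115 117 118
 118 118 119 121 123 127]
190 [185 152 123 119 119 120 118 105  72  41  34  36  45  74 106 124 133 138
 135 136 141 145 149 154]
192 [224 190 151 134 125 127 131 118  89  63  50  48  57  89 129 163 191 198
 184 166 160 162 166 168]
194 [196 209 220 214 193 169 156 150 140 129 120 120 127 142 160 170 176 178
 178 179 185 190 187 184]
196 [144 161 185 204 212 202 184 173 169 162 158 161 166 169 174 173 168 172
 184 196 217 229 224 212]
198 [ 66  81 104 132 161 176 169 168 171 176 182 173 165 172 191 203 191 189
 199 209 214 222 234 244]
```

It hangs still and plumb, with the tab centred on column 286.5 at every row. Re-grasping now.

Request:
apply_moves([
  {"travel": [0, 0, 25], "roll": 0, "jaw": 60},
  {"travel": [0, 0, 25], "roll": 0, "jaw": 60},
  {"travel": [0, 0, 20], "roll": 0, "jaw": 60},
  {"travel": [0, 0, 12], "roll": 0, "jaw": 60},
  {"travel": [0, 0, 8], "roll": 0, "jaw": 60},
  {"travel": [0, 0, 0], "roll": 0, "jaw": 34},
  {"travel": [0, 0, 0], "roll": 0, "jaw": 28},
  {"travel": [0, 0, 0], "roll": 0, "jaw": 10},
  {"travel": [0, 0, 0], "roll": 0, "jaw": 10},
  {"travel": [0, 0, 0], "roll": 0, "jaw": 10},
])

```text
clock: 50.85
tool_pos: [0.5831, -0.1811, 0.2773]
orientation: [180.0, 0.0, 163.1]
force: [-0.1, -0.3, 0.2]
opening: 0.0254
gripper_force: 0.0
```

Request:
apply_moves([
  {"travel": [0, 0, 0], "roll": 0, "jaw": 10},
  {"travel": [0, 0, 0], "roll": 0, "jaw": 10},
  {"travel": [0, 0, 0], "roll": 0, "jaw": 10},
])

```text
clock: 51.15
tool_pos: [0.5828, -0.1815, 0.2769]
orientation: [-180.0, 0.0, 163.1]
force: [-0.8, -3.5, -0.1]
opening: 0.0217
gripper_force: 29.7
```

Request:
apply_moves([
  {"travel": [0, 0, -2], "roll": 0, "jaw": 10},
  {"travel": [0, 0, -4], "roll": 0, "jaw": 10},
  {"travel": [0, 0, -4], "roll": 0, "jaw": 10},
  {"travel": [0, 0, -4], "roll": 0, "jaw": 10},
  {"travel": [0, 0, -4], "roll": 0, "jaw": 10},
  {"travel": [0, 0, -4], "roll": 0, "jaw": 10},
  {"travel": [0, 0, -4], "roll": 0, "jaw": 10},
  {"travel": [0, 0, -4], "roll": 0, "jaw": 10},
  {"travel": [0, 0, -3], "roll": 0, "jaw": 10},
  {"travel": [0, 0, -3], "roll": 0, "jaw": 10},
])

```text
clock: 52.15
tool_pos: [0.5828, -0.1805, 0.3125]
orientation: [180.0, -0.0, 163.1]
force: [-0.3, -1.4, -6.3]
opening: 0.022
gripper_force: 29.6
```

Request:
apply_moves([
  {"travel": [0, 0, -5], "roll": 0, "jaw": 10},
  {"travel": [0, 0, -5], "roll": 0, "jaw": 10},
  {"travel": [0, 0, -6], "roll": 0, "jaw": 10},
  {"travel": [0, 0, -6], "roll": 0, "jaw": 10},
  {"travel": [0, 0, -4], "roll": 0, "jaw": 10},
  {"travel": [0, 0, 0], "roll": 0, "jaw": 10},
  {"travel": [0, 0, 0], "roll": 0, "jaw": 10},
  {"travel": [0, 0, 0], "roll": 0, "jaw": 10},
])

```text
clock: 52.95
tool_pos: [0.5827, -0.181, 0.3383]
orientation: [180.0, -0.0, 163.1]
force: [-0.8, 0.1, -6.0]
opening: 0.0218
gripper_force: 29.8
```

```bash
python3 - <<'E'
from go import *
go(.583,-.1815,.338,163.1)
s=ctrl.snapshot("side");m=s.min(2);print(m[166:196:1,270:300])
E
```

```text
pos [ 0.5827 -0.181   0.3383] rpy [180.   -0.  163.1] clk 52.95 open 21.8 F [-0.8  0.1 -6. ] | roll -0.0 travel -0.4 -0.4 0.3
[[ 55  50  46  50  54  54  50  50  59  67  66  61  55  49  41  35  54  87
  115 130 132 130 127 123 124 123 120 120 121 120]
 [ 46  44  45  47  52  53  52  53  57  61  60  57  52  47  39  32  37  56
   75  84  87  91  95  98 109 116 119 120 120 121]
 [ 45  46  44  45  48  49  50  51  52  53  54  56  53  47  38  31  30  35
   42  46  52  58  66  76  93 108 117 120 121 120]
 [ 49  50  47  44  44  42  41  42  45  47  55  61  66  61  46  32  29  34
   33  35  41  45  48  57  76  99 113 119 121 123]
 [ 49  48  46  43  40  40  39  38  41  51  66  79  86  79  57  36  29  31
   34  37  42  42  42  49  65  89 111 120 124 127]
 [ 48  47  47  46  43  42  40  38  44  59  79  92  96  90  71  49  37  35
   36  40  44  43  42  46  63  89 112 123 128 127]
 [ 47  47  46  45  45  44  42  39  43  62  84  95 100  98  89  73  58  53
   54  55  51  44  42  47  66  90 111 123 127 126]
 [ 44  44  44  44  42  44  41  39  43  56  75  87 100 109 109  99  92  89
   91  90  69  48  43  45
[... 2076 characters left out ...]
136 143 138 128 133 154
  162 152 129 114 111 110 107 105 102  99  96  94]
 [103 103 104 104 104 104 105 107 110 113 114 119 128 133 134 130 138 157
  163 153 133 122 123 121 116 107  98  89  83  83]
 [103 104 105 105 105 108 111 120 131 133 128 128 135 136 136 134 142 160
  166 157 141 138 143 142 136 124 105  86  76  76]
 [105 109 112 116 119 130 142 161 184 184 161 149 149 147 141 135 144 164
  167 158 149 148 153 152 151 145 128 107  94  96]
 [115 122 128 135 155 183 198 211 224 221 190 165 156 144 133 127 139 161
  165 155 140 137 139 140 142 147 146 135 120 115]
 [126 130 136 159 195 223 227 222 219 207 184 164 151 131 111 110 129 152
  158 147 124 114 110 103 109 129 146 146 134 122]]
```

Request:
apply_moves([
  {"travel": [0, 0, -4], "roll": 0, "jaw": 10},
  {"travel": [5, 0, 0], "roll": 0, "jaw": 10},
  {"travel": [10, 0, 0], "roll": 0, "jaw": 10},
  {"travel": [10, 0, 0], "roll": 0, "jaw": 10},
  {"travel": [10, 0, 0], "roll": 0, "jaw": 10},
  {"travel": [10, 0, 0], "roll": 0, "jaw": 10},
  {"travel": [12, 0, 0], "roll": 0, "jaw": 10},
  {"travel": [14, 0, 0], "roll": 0, "jaw": 10},
  {"travel": [14, 0, 0], "roll": 0, "jaw": 10},
  {"travel": [14, 0, 0], "roll": 0, "jaw": 10},
])

```text
clock: 54.0
tool_pos: [0.4868, -0.1519, 0.3428]
orientation: [180.0, 0.0, 163.1]
force: [-0.1, 0.7, -5.8]
opening: 0.0217
gripper_force: 29.9
```

```bash
python3 - <<'E'
from go import *
t=ctrl.snapshot("top");s=ctrl.snapshot("side")
# peg rod, top view sub-pixel: per-row bright centroid
P=[];Q=[]
t0=np.load("t0.npy");g=t0.min(2).astype(float)
for v in range(168,207):
    r=g[v,355:375]-110;r[r<0]=0
    if r.sum()>60:P.append((355+(r*np.arange(20)).sum()/r.sum(),v))
P=np.array(P);k=np.polyfit(P[:,1],P[:,0],1);print("peg rows",P[:,1].min(),P[:,1].max(),"resid",np.abs(np.polyval(k,P[:,1])-P[:,0]).max(),k)
a=plane("top",(np.polyval(k,204.5),204.5),.275);b=plane("top",(np.polyval(k,172),172),.27)
print(a,b,np.degrees(np.arctan2(*(b-a)[1::-1])))
print("end rows",[ (v,int(g[v,358:368].max())) for v in range(200,214)])
s0=np.load("s0.npy").min(2);print(s0[206:222,312:334])
for k in((.516,-.371,.291),(.516,-.371,.275),(.55,-.381,.275)):print(proj("side",k))
go(.46,-.355,.345,164.2)
E
```

```text
peg rows 168.0 206.0 resid 1.5874389477011164 [-1.87578978e-01  4.00156477e+02]
[ 0.52575817 -0.37421559  0.275     ] [ 0.63512454 -0.40375582  0.27      ] -15.115099757112437
end rows [(200, 223), (201, 220), (202, 214), (203, 200), (204, 186), (205, 203), (206, 218), (207, 169), (208, 107), (209, 83), (210, 86), (211, 104), (212, 144), (213, 183)]
[[211 194 168 144 102  72  85  98 110 124 130 130 130 129 129 129 130 138
  168 200 212 220]
 [244 233 190 142  96  70  86  99 112 124 130 130 130 129 128 130 131 139
  169 199 213 220]
 [252 242 197 139  94  71  88 104 114 125 131 130 130 130 129 129 132 145
  174 201 212 216]
 [251 238 190 139  93  77 103 122 129 130 130 131 130 131 129 130 134 150
  182 204 211 212]
 [246 228 180 137  96  97 143 174 169 147 132 131 131 129 131 131 135 157
  191 209 213 210]
 [237 215 164 121  95 127 192 224 213 169 139 131 130 130 130 131 135 160
  194 212 215 210]
 [229 198 144  99  88 142 211 235 226 183 146 135 132 132 132 132 137 164
  200 214 217 214]
 [226 191 133  86  78 130 192 221 216 187 161 151 150 150 150 150 154 177
  209 220 223 226]
 [22
[... 253 characters left out ...]
34
  234 234 233 231]
 [215 170 115  72  61  86 115 139 156 169 183 198 209 214 216 214 212 214
  215 215 211 203]
 [211 167 112  70  60  83 102 118 133 143 153 161 167 169 169 168 173 185
  200 202 194 183]
 [208 159 107  69  62  83  99 111 123 131 133 135 138 138 136 138 152 182
  211 215 203 188]
 [205 156 104  67  63  84  99 112 124 129 130 129 129 129 130 132 152 190
  220 222 210 194]
 [203 153 102  66  64  85 101 115 126 130 131 130 129 129 130 134 157 196
  222 223 210 196]]
[316.20139199 210.45540221]
[315.75193241 216.46492701]
[328.97546064 214.31451444]
pos [ 0.4861 -0.1518  0.3434] rpy [180.    0.  163.1] clk 54.1 open 21.7 F [-1.8 -0.1 -6.4] | roll -1.1 travel -30.2 -202.6 -1.6
```

Request:
apply_moves([
  {"travel": [-2, -12, 0], "roll": -0.5, "jaw": 10},
  {"travel": [-4, -25, 0], "roll": -0.5, "jaw": 10},
  {"travel": [-4, -30, 0], "roll": -0.5, "jaw": 10},
  {"travel": [-4, -30, 2], "roll": 0, "jaw": 10},
  {"travel": [-4, -30, 2], "roll": 0, "jaw": 10},
  {"travel": [-4, -30, 2], "roll": 0, "jaw": 10},
  {"travel": [-4, -25, 2], "roll": 0, "jaw": 10},
  {"travel": [-2, -14, 2], "roll": 0, "jaw": 10},
  {"travel": [0, 0, 0], "roll": 0, "jaw": 10},
  {"travel": [0, 0, 0], "roll": 0, "jaw": 10},
])

```text
clock: 55.1
tool_pos: [0.462, -0.3483, 0.3324]
orientation: [180.0, -0.0, 164.5]
force: [-1.0, 0.2, -6.5]
opening: 0.0215
gripper_force: 30.0
```

```bash
python3 - <<'E'
from go import *
print(tri((361.5,205.5),(319.3,211)))
go(.4605,-.356,.333,164.6)
E
```

```text
(array([ 0.52241964, -0.37160394,  0.28732369]), array([1.2844076e-05]))
pos [ 0.462  -0.3483  0.3324] rpy [180.   -0.  164.5] clk 55.1 open 21.5 F [-1.   0.2 -6.5] | roll -0.1 travel -0.6 -7.8 -0.6
```

Request:
apply_moves([
  {"travel": [0, -4, 0], "roll": 0, "jaw": 10},
  {"travel": [0, -4, 0], "roll": 0, "jaw": 10},
  {"travel": [0, 0, 0], "roll": 0, "jaw": 10},
  {"travel": [-6, 0, 0], "roll": 0, "jaw": 10},
  {"travel": [-10, 0, 0], "roll": 0, "jaw": 10},
  {"travel": [-10, 0, 0], "roll": 0, "jaw": 10},
  {"travel": [-10, 0, 0], "roll": 0, "jaw": 10},
  {"travel": [-8, 0, 0], "roll": 0, "jaw": 10},
  {"travel": [-4, 0, 0], "roll": 0, "jaw": 10},
  {"travel": [0, 0, 0], "roll": 0, "jaw": 10},
])

```text
clock: 56.1
tool_pos: [0.5068, -0.3691, 0.3321]
orientation: [180.0, -0.0, 164.6]
force: [0.4, 0.3, -5.5]
opening: 0.0218
gripper_force: 30.0
```

```bash
python3 - <<'E'
from go import *
go(.554,-.382,.332,164.6)
s=ctrl.snapshot("side");m=s.min(2)
p=ctrl.get_obs()["tool_pos"];q=proj("side",(p[0],p[1],p[2]-.056));print(q,proj("side",(p[0],p[1],p[2]-.029)),proj("side",(p[0],p[1],p[2]-.083)))
print(m[198:228:1,298:330])
E
```

```text
pos [ 0.5068 -0.3691  0.3321] rpy [180.   -0.  164.6] clk 56.1 open 21.8 F [ 0.4  0.3 -5.5] | roll -0.0 travel -48.9 0.1 0.1
[312.20003004 216.71949699] [312.92514468 206.49114231] [311.49092313 226.72204916]
[[  0  31  48  55  61  56  48  40  44  43  43  40  33  29  37  59  91 122
  149 160 163 160 158 155 153 151 143 135 130 130 130 129]
 [  0   0   0   0  19  27  30  37  35  38  39  38  31  29  31  42  66  96
  124 136 138 136 135 136 135 136 134 131 129 129 129 130]
 [  0   0   0   0   0  16  32  42  46  44  43  37  31  30  29  32  43  63
   83  93 100 106 113 123 128 129 130 130 130 130 129 130]
 [  0   0   0   0   0  13  39  44  53  50  44  37  31  28  27  30  34  40
   48  60  80  94 106 120 128 129 129 129 130 130 130 132]
 [  0   0   0   0   0  20  44  40  47  51  47  40  33  29  28  32  33  33
   36  52  76  92 107 120 128 130 129 129 129 130 129 132]
 [  0   0   0   0   9  25  44  45  48  51  56  52  41  32  28  32  31  32
   36  53  77  93 107 122 129 130 130 130 129 129 129 136]
 [  0   0   0   0  19  41  69  90  85  79  81  80  65  44  33  31  33  33
   37  55  80  94 1
[... 2399 characters left out ...]
2 131 131 130 129 130 134 159 199]
 [  0   0  31  84 125 147 154 153 158 163 170 191 214 209 179 160 161 164
  155 126 110 119 129 132 131 131 129 130 129 134 160 201]
 [  0   0  40  94 135 153 154 149 153 157 164 187 208 204 176 161 162 163
  150 124 111 120 129 132 131 130 129 129 129 134 162 206]
 [  0   0  38  99 147 166 163 148 143 146 151 171 194 193 172 163 165 160
  146 120 110 122 130 131 131 130 130 129 129 135 164 208]
 [  0   0  40  99 151 176 172 154 140 137 140 151 169 176 162 162 167 162
  143 121 114 125 133 133 132 131 130 129 130 136 166 208]
 [  0   0  41 100 152 180 182 165 146 138 136 139 147 152 150 162 172 165
  147 131 129 136 140 138 134 132 131 130 131 138 167 207]]
```

Request:
apply_moves([
  {"travel": [-5, 0, 0], "roll": 0, "jaw": 10},
  {"travel": [-7, 0, 0], "roll": 0, "jaw": 10},
  {"travel": [-7, 0, 0], "roll": 0, "jaw": 10},
  {"travel": [-5, 0, 0], "roll": 0, "jaw": 10},
  {"travel": [0, 0, 0], "roll": 0, "jaw": 10},
])

```text
clock: 56.65
tool_pos: [0.5302, -0.3755, 0.3322]
orientation: [180.0, -0.0, 164.6]
force: [0.1, 0.3, -6.5]
opening: 0.0218
gripper_force: 30.0
```

Request:
apply_moves([
  {"travel": [-6, 0, 0], "roll": 0, "jaw": 10},
  {"travel": [-7, 0, 0], "roll": 0, "jaw": 10},
  {"travel": [-7, 0, 0], "roll": 0, "jaw": 10},
  {"travel": [-5, 0, 0], "roll": 0, "jaw": 10},
  {"travel": [0, 0, 0], "roll": 0, "jaw": 10},
  {"travel": [0, 0, 0], "roll": 0, "jaw": 10},
])

```text
clock: 57.25
tool_pos: [0.5534, -0.382, 0.3324]
orientation: [180.0, -0.0, 164.6]
force: [-0.2, -0.4, -7.0]
opening: 0.0217
gripper_force: 30.0
```

```bash
python3 - <<'E'
from go import *
go(.554,-.382,.304,164.6);print(ctrl.get_obs()["moment"])
s=ctrl.snapshot("side");m=s.min(2)
print(m[202:226:1,312:342])
E
```

```text
pos [ 0.5534 -0.382   0.3324] rpy [180.   -0.  164.6] clk 57.25 open 21.7 F [-0.2 -0.4 -7. ] | roll -0.0 travel -0.6 0.1 28.4
[-0.07454761 -0.03781531 -0.00738279]
[[ 82 111 123 120  94  66  70  83  93 105 110 113 114 118 118 110  93  71
   52  41  39  52  93 136 152 135 102  94 113 112]
 [ 77 114 131 125  95  65  71  84  94 105 111 114 117 122 125 123 113  97
   80  68  65  77 116 154 161 141 119 115 117 100]
 [ 97 122 132 131  97  64  72  86  96 106 111 114 119 126 128 130 125 116
  109 106 106 114 143 169 165 145 133 131 120  91]
 [154 147 142 132  96  66  75  87  97 107 112 116 122 131 137 140 135 129
  130 134 139 144 160 175 165 139 131 132 124 102]
 [212 194 163 135  93  66  76  88  98 107 112 116 127 141 151 153 147 135
  136 142 151 157 165 172 159 131 118 120 120 114]
 [244 233 187 134  88  64  77  89  97 107 113 117 130 148 159 159 148 136
  139 143 150 156 162 166 155 128 111 108 111 114]
 [252 242 194 132  85  65  79  92 101 109 113 118 132 150 161 159 146 141
  151 153 152 156 159 162 153 128 110 107 107 109]
 [251 238 188 132  86  71  96 113 118 114 113 118 134 153 162
[... 1364 characters left out ...]
151 156 148 131 138 160
  163 158 165 169 168 154 126 110 107 108 108 107]
 [202 151  97  62  58  78  90 100 109 116 125 139 148 152 146 131 142 166
  166 164 172 172 170 155 126 106 103 106 108 109]
 [199 147  94  60  58  77  92 103 110 116 124 135 142 141 136 129 141 165
  165 167 175 173 166 151 120 100  98 101 103 106]
 [196 143  89  58  59  78  93 104 111 115 120 128 134 135 133 130 137 152
  156 165 175 171 160 141 113  99  98  98  99 101]
 [190 138  84  57  60  80  93 105 112 116 119 124 131 136 137 135 134 138
  143 162 171 168 157 141 125 117 115 107 100  96]
 [181 129  84  61  70  88 103 113 124 133 133 134 139 145 145 139 134 132
  141 157 166 163 157 152 148 146 142 129 110  98]]
```

Request:
apply_moves([
  {"travel": [0, 0, 4], "roll": 0, "jaw": 10},
  {"travel": [0, 0, 6], "roll": 0, "jaw": 10},
  {"travel": [0, 0, 5], "roll": 0, "jaw": 10},
  {"travel": [0, 0, 4], "roll": 0, "jaw": 10},
  {"travel": [0, 0, 2], "roll": 0, "jaw": 10},
  {"travel": [0, 0, 1], "roll": 0, "jaw": 10},
  {"travel": [0, 0, 1], "roll": 0, "jaw": 10},
  {"travel": [0, 0, 0], "roll": 0, "jaw": 10},
])

```text
clock: 58.1
tool_pos: [0.5535, -0.382, 0.3098]
orientation: [-180.0, 0.0, 164.6]
force: [0.5, 0.0, -6.6]
opening: 0.022
gripper_force: 30.0
```

Request:
apply_moves([
  {"travel": [0, 0, 1], "roll": 0, "jaw": 10},
  {"travel": [0, 0, 1], "roll": 0, "jaw": 10},
  {"travel": [0, 0, 0], "roll": 0, "jaw": 10},
])

```text
clock: 58.4
tool_pos: [0.5536, -0.3825, 0.3088]
orientation: [-179.9, 0.1, 164.6]
force: [-0.0, -0.5, -2.0]
opening: 0.0216
gripper_force: 30.0
```

Request:
apply_moves([
  {"travel": [0, 0, 1], "roll": 0, "jaw": 10},
  {"travel": [0, 0, 1], "roll": 0, "jaw": 10},
  {"travel": [0, 0, 0], "roll": 0, "jaw": 10},
])

```text
clock: 58.7
tool_pos: [0.5538, -0.383, 0.3082]
orientation: [-179.9, 0.2, 164.6]
force: [-1.5, -0.9, 6.5]
opening: 0.0216
gripper_force: 30.0
```

Request:
apply_moves([
  {"travel": [0, 0, -1], "roll": 0, "jaw": 10},
  {"travel": [0, 0, 0], "roll": 0, "jaw": 10},
  {"travel": [0, 0, 0], "roll": 0, "jaw": 24},
  {"travel": [0, 0, 0], "roll": 0, "jaw": 28},
  {"travel": [0, 0, 0], "roll": 0, "jaw": 40},
  {"travel": [0, 0, 0], "roll": 0, "jaw": 60},
  {"travel": [0, 0, 0], "roll": 0, "jaw": 60},
  {"travel": [0, 0, 0], "roll": 0, "jaw": 60},
  {"travel": [0, 0, -5], "roll": 0, "jaw": 60},
  {"travel": [0, 0, -15], "roll": 0, "jaw": 60},
])

```text
clock: 59.7
tool_pos: [0.5529, -0.3816, 0.3257]
orientation: [180.0, -0.2, 164.6]
force: [-0.2, -0.8, -0.1]
opening: 0.0596
gripper_force: 0.0
```

Request:
apply_moves([
  {"travel": [0, 0, -20], "roll": 0, "jaw": 60},
  {"travel": [0, 0, -30], "roll": 0, "jaw": 60},
  {"travel": [0, 0, -30], "roll": 0, "jaw": 60},
  {"travel": [0, 0, -30], "roll": 0, "jaw": 60},
  {"travel": [0, 0, 0], "roll": 0, "jaw": 60},
  {"travel": [0, 0, 0], "roll": 0, "jaw": 60},
  {"travel": [0, 0, 0], "roll": 0, "jaw": 60},
  {"travel": [0, 0, 0], "roll": 0, "jaw": 60},
  {"travel": [0, 0, 0], "roll": 0, "jaw": 60},
  {"travel": [0, 0, 0], "roll": 0, "jaw": 60},
])

```text
clock: 60.7
tool_pos: [0.5534, -0.3819, 0.4362]
orientation: [180.0, -0.1, 164.6]
force: [-0.3, 0.2, -1.6]
opening: 0.0601
gripper_force: 0.0
```

Request:
apply_moves([
  {"travel": [40, 0, 0], "roll": 0, "jaw": 60},
  {"travel": [40, 0, 0], "roll": 0, "jaw": 60},
  {"travel": [0, 0, 0], "roll": 0, "jaw": 60},
  {"travel": [0, 0, 0], "roll": 0, "jaw": 60},
  {"travel": [0, 0, 0], "roll": 0, "jaw": 60},
  {"travel": [0, 0, 0], "roll": 0, "jaw": 60},
  {"travel": [0, 0, 0], "roll": 0, "jaw": 60},
  {"travel": [0, 0, 0], "roll": 0, "jaw": 60},
  {"travel": [0, 0, 0], "roll": 0, "jaw": 60},
  {"travel": [0, 0, 0], "roll": 0, "jaw": 60},
])

```text
clock: 61.7
tool_pos: [0.4765, -0.3608, 0.4366]
orientation: [-180.0, -0.0, 164.6]
force: [0.5, -0.8, 0.4]
opening: 0.0601
gripper_force: 0.0
```

```bash
sed -i 's/165:290,240:340/195:310,280:400/' still.py; python3 still.py; python3 - <<'E'
from h import *
s=ctrl.snapshot("side");g=s.max(2);m=s.min(2)
for r in range(184,206,2):print(r,g[r,318:342])
for z in(.275,.328):print(proj("side",(.554,-.382,z)))
print(m[204:226:2,312:342])
E
```

```text
pos [ 0.4765 -0.3608  0.4366] rpy [-180.    -0.   164.6] clk 61.7 open 60.1 F [ 0.5 -0.8  0.4] | roll 1.5 travel -49.8 202.5 160.6
[np.float64(2.01), np.float64(1.65), np.float64(1.46), np.float64(1.04), np.float64(1.02)] 0-5 3.87 shift [array([0.11, 0.06]), array([0.15, 0.04]), array([0.2, 0. ]), array([0.26, 0.04]), array([0.22, 0.01])]
184 [120 110 105 110 124 135 139 141 141 140 139 139 140 151 184 221 229 229
 220 192 152 130 127 128]
186 [ 78  75  93 110 127 137 139 139 140 138 138 137 141 161 200 229 235 235
 230 208 157 124 122 124]
188 [ 76  79  96 111 129 137 139 140 138 137 137 137 140 155 184 206 210 204
 192 166 132 119 122 125]
190 [ 69  80  97 112 129 139 139 138 136 134 133 132 133 146 169 186 190 185
 175 157 133 121 122 125]
192 [ 70  86 101 115 130 137 138 134 129 113  94  83  83 102 134 157 169 173
 169 153 132 122 124 126]
194 [ 70  88 102 116 130 135 136 136 124  93  57  40  40  46  55  71  96 128
 153 149 133 124 124 125]
196 [ 72  89 105 121 132 136 136 134 120  86  50  32  33  38  40  43  63 106
 145 148 133 124 123 120]
198 [ 72  91 106 123 133 136 135 132 1
[... 1105 characters left out ...]
143 147 160 177 183 170
  170 206 230 236 239 242 244 241 237 232 224 219]
 [218 175 119  74  63  91 125 148 157 158 160 160 160 161 173 200 222 219
  193 197 231 245 248 245 228 191 166 147 131 125]
 [212 166 112  71  61  82 102 117 131 139 143 148 155 160 159 163 173 185
  192 189 200 224 233 230 208 156 116 105 104 103]
 [206 155 104  68  63  84  99 112 125 128 131 136 155 171 169 164 170 195
  215 206 182 178 176 163 138 116 108 108 107 107]
 [199 151 100  65  65  86 103 117 127 130 133 146 173 191 185 171 174 201
  218 202 180 183 187 176 140 106  99 100 103 105]
 [190 141  90  62  65  87 103 119 129 131 131 139 164 193 195 176 176 206
  214 194 181 192 199 181 133  90  84  88  92  96]]
```

The basket hangs on the peg with its tab at rows 193–211, as expected. I'll let the swing die out.

Request:
apply_moves([
  {"travel": [0, 0, 0], "roll": 0, "jaw": 60},
  {"travel": [0, 0, 0], "roll": 0, "jaw": 60},
  {"travel": [0, 0, 0], "roll": 0, "jaw": 60},
  {"travel": [0, 0, 0], "roll": 0, "jaw": 60},
  {"travel": [0, 0, 0], "roll": 0, "jaw": 60},
  {"travel": [0, 0, 0], "roll": 0, "jaw": 60},
  {"travel": [0, 0, 0], "roll": 0, "jaw": 60},
  {"travel": [0, 0, 0], "roll": 0, "jaw": 60},
  {"travel": [0, 0, 0], "roll": 0, "jaw": 60},
  {"travel": [0, 0, 0], "roll": 0, "jaw": 60},
])

```text
clock: 63.05
tool_pos: [0.4763, -0.3607, 0.4367]
orientation: [-180.0, 0.0, 164.6]
force: [-0.1, -0.6, 0.2]
opening: 0.06
gripper_force: 0.0
```

Request:
apply_moves([
  {"travel": [0, 0, 0], "roll": 0, "jaw": 60},
  {"travel": [0, 0, 0], "roll": 0, "jaw": 60},
  {"travel": [0, 0, 0], "roll": 0, "jaw": 60},
  {"travel": [0, 0, 0], "roll": 0, "jaw": 60},
  {"travel": [0, 0, 0], "roll": 0, "jaw": 60},
  {"travel": [0, 0, 0], "roll": 0, "jaw": 60},
  {"travel": [0, 0, 0], "roll": 0, "jaw": 60},
  {"travel": [0, 0, 0], "roll": 0, "jaw": 60},
  {"travel": [0, 0, 0], "roll": 0, "jaw": 60},
  {"travel": [0, 0, 0], "roll": 0, "jaw": 60},
])

```text
clock: 64.05
tool_pos: [0.4763, -0.3607, 0.4367]
orientation: [-180.0, 0.0, 164.6]
force: [0.1, -0.3, 0.3]
opening: 0.0602
gripper_force: 0.0
```

Request:
apply_moves([
  {"travel": [0, 0, 0], "roll": 0, "jaw": 60},
  {"travel": [0, 0, 0], "roll": 0, "jaw": 60},
  {"travel": [0, 0, 0], "roll": 0, "jaw": 60},
  {"travel": [0, 0, 0], "roll": 0, "jaw": 60},
  {"travel": [0, 0, 0], "roll": 0, "jaw": 60},
  {"travel": [0, 0, 0], "roll": 0, "jaw": 60},
  {"travel": [0, 0, 0], "roll": 0, "jaw": 60},
  {"travel": [0, 0, 0], "roll": 0, "jaw": 60},
  {"travel": [0, 0, 0], "roll": 0, "jaw": 60},
  {"travel": [0, 0, 0], "roll": 0, "jaw": 60},
])

```text
clock: 65.05
tool_pos: [0.4763, -0.3607, 0.4367]
orientation: [180.0, -0.0, 164.6]
force: [-0.5, 0.4, -0.3]
opening: 0.06
gripper_force: 0.0
```

Request:
apply_moves([
  {"travel": [0, 0, 0], "roll": 0, "jaw": 60},
  {"travel": [0, 0, 0], "roll": 0, "jaw": 60},
  {"travel": [0, 0, 0], "roll": 0, "jaw": 60},
  {"travel": [0, 0, 0], "roll": 0, "jaw": 60},
  {"travel": [0, 0, 0], "roll": 0, "jaw": 60},
  {"travel": [0, 0, 0], "roll": 0, "jaw": 60},
  {"travel": [0, 0, 0], "roll": 0, "jaw": 60},
  {"travel": [0, 0, 0], "roll": 0, "jaw": 60},
  {"travel": [0, 0, 0], "roll": 0, "jaw": 60},
  {"travel": [0, 0, 0], "roll": 0, "jaw": 60},
])

```text
clock: 66.05
tool_pos: [0.4763, -0.3607, 0.4367]
orientation: [180.0, -0.0, 164.6]
force: [-0.1, 0.6, 0.0]
opening: 0.0599
gripper_force: 0.0
```

```bash
python3 still.py; python3 - <<'E'
from parts import *
s=ctrl.snapshot("side");s0=np.load("s0.npy")
# board area where parts lay / other pale bits on the board, compare brown plate, roll, spanner patches
for nm,(x,y,w,h) in dict(brown=(262,236,22,16),roll=(270,284,34,34),spanner=(284,305,56,28),leftboard=(143,195,50,50),midboard=(210,250,55,60)).items():
    print(nm,np.abs(s[y:y+h,x:x+w].astype(int)-s0[y:y+h,x:x+w]).mean().round(1))
print("lit white px left of basket old place",[(int((s[195:300,143:260].min(2)>190).sum()),int((s0[195:300,143:260].min(2)>190).sum()))])
E
```

```text
pos [ 0.4763 -0.3607  0.4367] rpy [180.   -0.  164.6] clk 66.05 open 59.9 F [-0.1  0.6  0. ] | roll 1.5 travel -50.0 202.5 160.7
[np.float64(2.06), np.float64(1.22), np.float64(0.87), np.float64(1.63), np.float64(2.09)] 0-5 1.46 shift [array([ 0.1 , -0.01]), array([ 0.17, -0.03]), array([ 0.13, -0.05]), array([ 0.06, -0.01]), array([-0.05, -0.  ])]
brown 35.2
roll 1.6
spanner 19.3
leftboard 8.6
midboard 12.1
lit white px left of basket old place [(680, 2744)]
```

Request:
apply_moves([
  {"travel": [0, 0, 0], "roll": 0, "jaw": 60},
  {"travel": [0, 0, 0], "roll": 0, "jaw": 60},
  {"travel": [0, 0, 0], "roll": 0, "jaw": 60},
  {"travel": [0, 0, 0], "roll": 0, "jaw": 60},
  {"travel": [0, 0, 0], "roll": 0, "jaw": 60},
  {"travel": [0, 0, 0], "roll": 0, "jaw": 60},
  {"travel": [0, 0, 0], "roll": 0, "jaw": 60},
  {"travel": [0, 0, 0], "roll": 0, "jaw": 60},
  {"travel": [0, 0, 0], "roll": 0, "jaw": 60},
  {"travel": [0, 0, 0], "roll": 0, "jaw": 60},
])

```text
clock: 67.4
tool_pos: [0.4763, -0.3607, 0.4367]
orientation: [-180.0, 0.0, 164.6]
force: [0.2, -0.9, -0.5]
opening: 0.0598
gripper_force: 0.0
```

Request:
apply_moves([
  {"travel": [0, 0, 0], "roll": 0, "jaw": 60},
  {"travel": [0, 0, 0], "roll": 0, "jaw": 60},
  {"travel": [0, 0, 0], "roll": 0, "jaw": 60},
  {"travel": [0, 0, 0], "roll": 0, "jaw": 60},
  {"travel": [0, 0, 0], "roll": 0, "jaw": 60},
  {"travel": [0, 0, 0], "roll": 0, "jaw": 60},
  {"travel": [0, 0, 0], "roll": 0, "jaw": 60},
  {"travel": [0, 0, 0], "roll": 0, "jaw": 60},
  {"travel": [0, 0, 0], "roll": 0, "jaw": 60},
  {"travel": [0, 0, 0], "roll": 0, "jaw": 60},
])

```text
clock: 68.4
tool_pos: [0.4763, -0.3607, 0.4367]
orientation: [-180.0, 0.0, 164.6]
force: [0.4, -0.3, -0.1]
opening: 0.0602
gripper_force: 0.0
```

Request:
apply_moves([
  {"travel": [0, 0, 0], "roll": 0, "jaw": 60},
  {"travel": [0, 0, 0], "roll": 0, "jaw": 60},
  {"travel": [0, 0, 0], "roll": 0, "jaw": 60},
  {"travel": [0, 0, 0], "roll": 0, "jaw": 60},
  {"travel": [0, 0, 0], "roll": 0, "jaw": 60},
  {"travel": [0, 0, 0], "roll": 0, "jaw": 60},
  {"travel": [0, 0, 0], "roll": 0, "jaw": 60},
  {"travel": [0, 0, 0], "roll": 0, "jaw": 60},
  {"travel": [0, 0, 0], "roll": 0, "jaw": 60},
  {"travel": [0, 0, 0], "roll": 0, "jaw": 60},
])

```text
clock: 69.4
tool_pos: [0.4763, -0.3607, 0.4367]
orientation: [180.0, -0.0, 164.6]
force: [-0.1, -0.5, -0.7]
opening: 0.0598
gripper_force: 0.0
```

Request:
apply_moves([
  {"travel": [0, 0, 0], "roll": 0, "jaw": 60},
  {"travel": [0, 0, 0], "roll": 0, "jaw": 60},
  {"travel": [0, 0, 0], "roll": 0, "jaw": 60},
  {"travel": [0, 0, 0], "roll": 0, "jaw": 60},
  {"travel": [0, 0, 0], "roll": 0, "jaw": 60},
  {"travel": [0, 0, 0], "roll": 0, "jaw": 60},
  {"travel": [0, 0, 0], "roll": 0, "jaw": 60},
  {"travel": [0, 0, 0], "roll": 0, "jaw": 60},
  {"travel": [0, 0, 0], "roll": 0, "jaw": 60},
  {"travel": [0, 0, 0], "roll": 0, "jaw": 60},
])

```text
clock: 70.4
tool_pos: [0.4763, -0.3607, 0.4367]
orientation: [-180.0, -0.0, 164.6]
force: [-0.7, -0.1, -0.5]
opening: 0.0601
gripper_force: 0.0
```

Request:
apply_moves([
  {"travel": [0, 0, 0], "roll": 0, "jaw": 60},
  {"travel": [0, 0, 0], "roll": 0, "jaw": 60},
  {"travel": [0, 0, 0], "roll": 0, "jaw": 60},
  {"travel": [0, 0, 0], "roll": 0, "jaw": 60},
  {"travel": [0, 0, 0], "roll": 0, "jaw": 60},
  {"travel": [0, 0, 0], "roll": 0, "jaw": 60},
  {"travel": [0, 0, 0], "roll": 0, "jaw": 60},
  {"travel": [0, 0, 0], "roll": 0, "jaw": 60},
  {"travel": [0, 0, 0], "roll": 0, "jaw": 60},
  {"travel": [0, 0, 0], "roll": 0, "jaw": 60},
])

```text
clock: 71.4
tool_pos: [0.4763, -0.3607, 0.4367]
orientation: [180.0, -0.0, 164.6]
force: [-0.6, -0.7, 0.7]
opening: 0.0597
gripper_force: 0.0
```

```bash
python3 still.py; python3 - <<'E'
from parts import *
t=ctrl.snapshot("top");parts(t);t0=np.load("t0.npy")
for q in(t0,t):
    h=cv2.cvtColor(q,cv2.COLOR_RGB2HSV)[180:215,245:285];m=((h[:,:,0]<16)&(h[:,:,1]>140)&(h[:,:,2]>60)).astype(np.uint8)
    print("brown",m.sum(),cv2.connectedComponentsWithStats(m)[3][1:2])
E
```

```text
pos [ 0.4763 -0.3607  0.4367] rpy [180.   -0.  164.6] clk 71.4 open 59.7 F [-0.6 -0.7  0.7] | roll 1.5 travel -50.0 202.5 160.7
[np.float64(0.48), np.float64(0.48), np.float64(0.47), np.float64(0.47), np.float64(0.47)] 0-5 0.48 shift [array([ 0.01, -0.  ]), array([0.02, 0.01]), array([0.01, 0.01]), array([-0.01,  0.01]), array([0.02, 0.02])]
c [ 440.4 -420.4] size [22.3 89.9] long-axis yaw -4.3
c [ 449.6 -355.7] size [78.5 75.7] long-axis yaw 86.4
brown 160 [[17.8375 13.275 ]]
brown 154 [[17.88961039 13.3961039 ]]
```

```bash
python3 -c "
from plant import ctrl
print(ctrl.close_job())"
```

```text
the job is handed in; nothing more can be done
None
```

The job is handed in: the V-block and both stop plates went into the basket, which hung still on the scale for over 4 s and now hangs still on the peg; the label roll, spanner and brown plate are where they were, but I didn't re-measure the nut or toothed disc, or re-check inside the basket after the scale.

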